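# Ratchet the clamp open and kit the tray, tall shafts last

### The arm

A 6-joint arm with a two-finger parallel gripper is mounted at the origin on the work surface. World frame = base frame: x ahead of the robot, y to its left, z up, the work surface at z = 0. Lengths are in m, angles in rad, forces in N, time in s.
With the tool pointing down it reaches from about 0.275 to 1 m from the base axis. Payload 8.4 kg.
Tool frame: the origin (TCP) lies between the finger pads; the fingertips stand robot.tip_extent ahead of it and the grasp point (between the pads) lies 11 mm behind it (robot.tip_extent is the distance from the TCP to the fingertips, in m); y points along the fingers, z is the direction in which the jaws open and shut, and the axes are right-handed (so a half turn about y gives the same grasp; the last joint's range is limited). The gripper opens to 85 mm and grips with 20 to 120 N. Pads are 22 mm wide; open, the fingers measure 114 mm over their backs; the gripper's body (76 mm by 85 mm) begins 54 mm behind the grasp point. The pads swing forward as they close: fully open they stand 13 mm farther back than shut.
Start: joints at [-1.175, 0.353, 1.633, -0, 1.155, -0.002], TCP at [0.242, -0.576, 0.239] pointing down, gripper open.
Joint ranges: [-2.63, 2.63], [-0.92, 2.1], [0.06, 2.66], [-1.3, 4.44], [0, 2.69], [-3.02, 3.02]. Speed limits (rad/s): [2.22, 2.22, 2.79, 3.14, 3.14, 3.14].

### API

Orientations are given as a unit quaternion [w, x, y, z].
In Python, from plant import robot, eyes, workorder gives the robot as it stands.
- The arm moves only by the tool carry_out, never from a script. Its argument "steps" is a list of rows, each an object with "hand": the opening, from 0 (shut) to 1 (fully open); "dp": the shift along the tool's x, y, z in mm, a list of three; "turn": the turn about the tool's y in rad. A call has 1 to 20 rows; each row is the pose to reach, as a shift and turn from the pose measured when the call began, along the tool's axes at that moment; what a row does not reach only later rows make up. A row lasts 1/10 s, in which the tool goes at most 50 mm and 8.59 degrees, less where a joint would pass 70% of its speed; a pose out of reach is approached as far as the arm can. A call with a gripper value outside its range is refused whole. The fingers move at their own pace and stop on an object; "newtons" is the grip in N (left out, the last holds). Time passes only in rows, so rows that repeat a pose let the fingers close. It gives the time, the measured TCP pose, the force and the opening at its end, in the units of the state.
- robot.get_obs(): the state, without advancing time (a new reading comes with each control period).
- eyes.grab_frame(name): name is "scene" or "top" or "wrist"; returns the picture (384x512x3 uint8, red, green, blue); there is no depth.
- eyes.camera_info(name): a dict with "K" (3x3 intrinsics, pixels), "position" and "orientation" of the camera in the world. Camera axes: x right, y down, z forward; pixel columns grow to the right and rows downward; lengths in m; the calibration is good to about 2 mm. A picture is of the moment at which its call begins: read the wrist's pose just before it. camera_info takes no time and is no camera call; for the wrist camera it gives the pose at the moment of the call.
- workorder.finish_job(): hands the job in, once; it reports no verdict.
Trained networks look in the newest picture that a camera, given by its name, has taken for a name from the list of things; names that differ only in an ending like _2 or _b are one class to them, and where a whole thing is asked for, a point or a joint stands for the part that bears it (a point fixed in the world has none). Each returns a list of dicts, best first, with "score" (0 to 1); they miss things now and then, are a little off and sometimes report something else, mostly with a low value. They report only what shows in the picture. A call takes as long as a camera call. They do not tell look-alikes from the thing itself.
- eyes.masks_of(target, camera): "mask" (384x512 bool, what is visible of it) and "box" ([left, top, right, bottom] in pixels, round what is visible of it).
The state is a dict: "time": time; "joint_pos": joint angles; "qd": joint speeds; "effort": joint torques, N m; "position": TCP position; "tool_rot": TCP orientation; "wrist_force": force on the tool from outside, world axes, zero at the start; "torque": the same for the moment, N m; "opening": opening from 0.0 (shut) to 1.0 (fully open).
Only numpy, scipy, OpenCV 4.12 (cv2) and the standard library are available. Lean on these libraries where they do the work, as an engineer would, in place of code of your own. Each camera call takes 0.05 s, during which the arm holds its last target.

### The job

Kit the aluminium tray: every cover flat in a bay of the row nearest the robot, every housing in a bay of the far row, and only when all of these are in, every tall shaft standing upright in a bay of the middle row, one part to a bay. The shafts are locked in the clamp: work its ratchet wrench back and forth (only the stroke that swings the handle away from the tray drives, the return towards the tray slips freely) until the forked jaw has drawn back clear of the shaft flanges, and finish with the wrench swung back to its stop on the tray side. Leave the oil can, spanner and abrasive pad alone; if a part gets knocked, put it right.

Things in the scene. Friction and masses are not known exactly. Their poses are not given: they have to be found in the camera images.
- tray: fixed open aluminium kit tray, 232 (its x) x 196 (its y) x 22 mm; walls, dividers and floor 4 mm thick. 3 rows along x of 2 bays each; a bay is 72 (x) x 92 (y) mm inside. Bay centres: x = -76 (covers, row nearest the robot), 0 (shafts), +76 mm (housings); y = -48 or +48 mm. Origin: centre of the underside, x roughly away from the robot, z up
- clamp: fixed ratchet clamp, origin on the bench midway between its two shaft seats (x 0, y +40 and -40 mm, on a plate 16 mm thick). Its -x side, with the wrench, faces about towards the robot. A forked steel jaw (top 38 mm above the bench) straddles the shafts over their flanges and draws back to -x as it opens; too stiff to push, only the wrench moves it
- pivot (a point): point on the upright axis of the ratchet wrench, 85 mm from the clamp's origin towards its -x, at handle height (57 mm above the bench); axes parallel to the clamp's. The round wrench head is 82 mm in diameter, 44 to 70 mm above the bench, with a nut head to 76 mm
- wrench_grip (a point): middle of the round rubber grip of the ratchet wrench, 125 mm from the pivot, 57 mm above the bench; grip 22 mm diameter, from 90 to 185 mm from the pivot; the point's x axis points along the handle away from the pivot
- wrench (a joint): wrench angle, rad, 0 to 1.2 between stops, growing counter-clockwise from above. In the clamp's frame the handle points at pi - 0.6 + angle from +x: at 0 to the tray side (parking stop), at 1.2 away from it. Growing drives the nut and opens the jaw (3 to 4 N at the grip); falling slips freely in clicks of 0.35 rad, so up to 0.35 rad of a stroke is lost before it bites
- jaw (a joint): how far the jaw has drawn back, m: 0 closed, starts at 0 to 0.004; 0.008 per rad of nut rotation, stays where it is left; the shaft flanges are clear from 0.027 on; end stop at 0.036 (do not force the wrench further then)
- cover_a: flat aluminium cover, plate 56 (its x) x 76 (its y) x 8 mm with an upright lifting rib on its middle, 12 mm thick (x), 44 mm long (y), rib top 46 mm above the underside; about 0.2 kg; origin at the centre of the underside, z up; may be absent
- cover_b: flat aluminium cover, plate 56 (its x) x 76 (its y) x 8 mm with an upright lifting rib on its middle, 12 mm thick (x), 44 mm long (y), rib top 46 mm above the underside; about 0.2 kg; origin at the centre of the underside, z up; may be absent
- housing_a: grey painted bearing housing: base 56 (its x) x 76 (its y) x 14 mm with an upright round boss of 38 mm diameter in the middle, boss top 54 mm above the underside, dark bore on top; about 0.4 kg; origin at the centre of the underside, z up; may be absent
- housing_b: grey painted bearing housing: base 56 (its x) x 76 (its y) x 14 mm with an upright round boss of 38 mm diameter in the middle, boss top 54 mm above the underside, dark bore on top; about 0.4 kg; origin at the centre of the underside, z up; may be absent
- shaft_a: steel shaft standing upright, 126 mm tall: foot flange 46 mm diameter x 10 mm, body 24 mm diameter up to 114 mm, then a 16 mm diameter nose 12 mm high; about 0.4 kg; origin at the centre of the underside, z up. Starts in a seat of the clamp, its flange caught under the jaw; may be absent
- shaft_b: steel shaft standing upright, 126 mm tall: foot flange 46 mm diameter x 10 mm, body 24 mm diameter up to 114 mm, then a 16 mm diameter nose 12 mm high; about 0.4 kg; origin at the centre of the underside, z up. Starts in a seat of the clamp, its flange caught under the jaw; may be absent
- oil_can: bystander: upright can, 56 mm diameter, 150 mm tall, beside the tray; origin at the underside
- spanner: bystander: spanner 170 mm long lying on the bench beyond the clamp
- abrasive_pad: bystander: grey abrasive pad 100 x 70 x 28 mm lying on the bench beyond the tray
Mind the look-alikes: they are no part of the job. Leave any orange look-alike of the cover_a alone. Leave any blue or green look-alike of the housing_a alone.

How it is judged:
By the outcome, as a careful person would: the job done as asked, in the order asked, and still so for the second after the job is handed in, with the robot touching nothing.
Of cover_a, cover_b, housing_a, housing_b only 3 to 4 are there at a start; the rules pass over those that are not, and their reading is None.
Of shaft_a, shaft_b only 1 to 2 are there at a start; the rules pass over those that are not, and their reading is None.
At some moment in a run one of cover_a, cover_b, housing_a, housing_b may be knocked a few centimetres aside while the robot is not near it.
Once in a run the grip may slacken for a moment while it holds something.
It also fails if it takes over 210 s, if anything falls off the work surface, if the arm or the gripper's body presses on something with over 40 N, if the wrist force passes 120 N, or if a joint passes its speed limit or range.

## Working session

There is one attempt and no reset: what is moved stays moved. The work goes in short steps, Python scripts to look and compute and a tool call to move; the robot and the scene stay as the last step left them, time stands still between calls to the robot, and variables do not carry over. Pictures are saved under pics/ and viewed, and the job is handed in when it is done.

Besides the shell and the picture viewer there is one more tool, called as name(argument=value, ...), one argument or row to a line, values as JSON. carry_out: Moves the arm, as the interface text tells. Its arguments: {"type":"object","properties":{"steps":{"type":"array"},"newtons":{"type":"number"}},"required":["steps"]}

```bash
ls; mkdir -p pics
cat > h.py <<'E'
import sys; sys.path.insert(0,'.')
import numpy as np, cv2
from plant import robot, eyes, workorder
from scipy.spatial.transform import Rotation as R
def rot(q): return R.from_quat([q[1],q[2],q[3],q[0]]).as_matrix()
def cam(n):
    c=eyes.camera_info(n); return np.array(c['K']),np.array(c['position']),rot(c['orientation'])
def pix2w(u,v,z,n,c=None):
    K,p,Rm=c or cam(n); d=Rm@np.linalg.solve(K,[u,v,1.]); return p+d*(z-p[2])/d[2]
def w2pix(X,n,c=None):
    K,p,Rm=c or cam(n); q=K@(Rm.T@(np.asarray(X)-p)); return q[:2]/q[2]
def save(n,f,s=1.5):
    im=eyes.grab_frame(n); cv2.imwrite('pics/'+f,cv2.resize(im[:,:,::-1],None,fx=s,fy=s)); return im
E
python3 - <<'E'
from h import *
o=robot.get_obs(); print(o, robot.tip_extent)
for n in ['scene','top','wrist']:
    save(n,n+'0.png'); print(n,eyes.camera_info(n))
print(rot(o['tool_rot']))
E
```

```text
pics
{'time': 0.0, 'joint_pos': array([-1.17540508e+00,  3.53646565e-01,  1.63412679e+00,  1.67319911e-05,
        1.15522762e+00, -2.39789558e-03]), 'qd': array([ 2.22525874e-04,  2.06807546e-03,  8.59402555e-04, -1.14779191e-03,
       -7.48286704e-05, -3.53362665e-04]), 'effort': array([ 2.92897879e-03, -6.05237174e+01, -3.42067337e+01,  4.05879337e-04,
        9.11644165e-03,  1.83911561e-05]), 'position': array([ 0.24193811, -0.57576367,  0.23856582]), 'tool_rot': array([ 0.13961999, -0.13980379,  0.69365628, -0.6926775 ]), 'wrist_force': array([-0.30905849,  0.41314214,  0.66134535]), 'torque': array([ 0.0092877,  0.01966  , -0.0790708]), 'opening': 1.0009021309024413} 0.008
scene {'K': array([[359.24768724,   0.        , 254.33675467],
       [  0.        , 359.24768724, 194.05474466],
       [  0.        ,   0.        ,   1.        ]]), 'position': array([ 1.19583598, -0.18776534,  0.75346239]), 'orientation': array([-0.32364901,  0.75312602,  0.52770572, -0.22266386])}
top {'K': array([[350.24557997,   0.        , 256.01498465],
       [  0.        , 350.24557997, 193.20135506],
       [  0.        ,   0.        ,   1.        ]]), 'position': array([0.44830607, 0.04494894, 1.11583268]), 'orientation': array([ 0.03902157, -0.70301019,  0.7091321 , -0.03722433])}
wrist {'K': array([[276.7012712 ,   0.        , 251.20126331],
       [  0.        , 276.7012712 , 192.91542514],
       [  0.        ,   0.        ,   1.        ]]), 'position': array([ 0.30659453, -0.54967511,  0.37327114]), 'orientation': array([ 0.11516887,  0.82504625, -0.54773955, -0.0775642 ])}
[[-9.21922318e-01 -5.28315094e-04  3.87374445e-01]
 [-3.87374805e-01  1.30555927e-03 -9.21921394e-01]
 [-1.86753101e-05 -9.99999008e-01 -1.40828018e-03]]
```

View pics/top0.png

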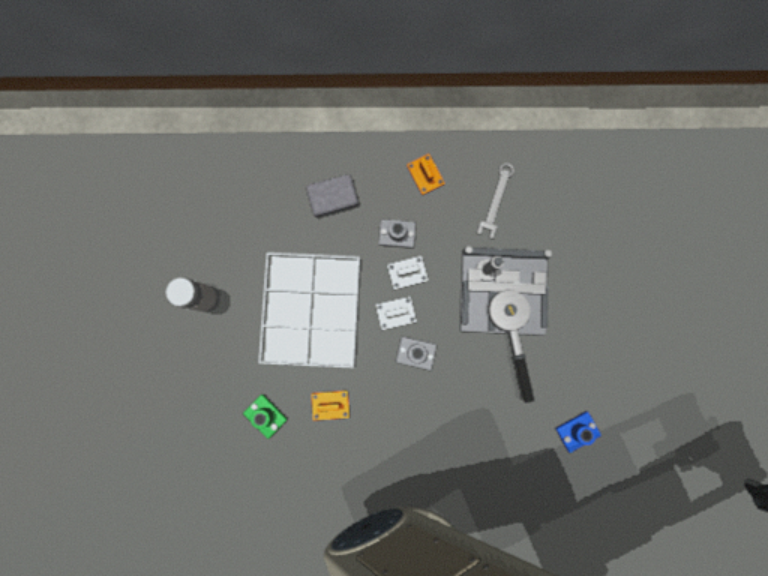

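View pics/scene0.png

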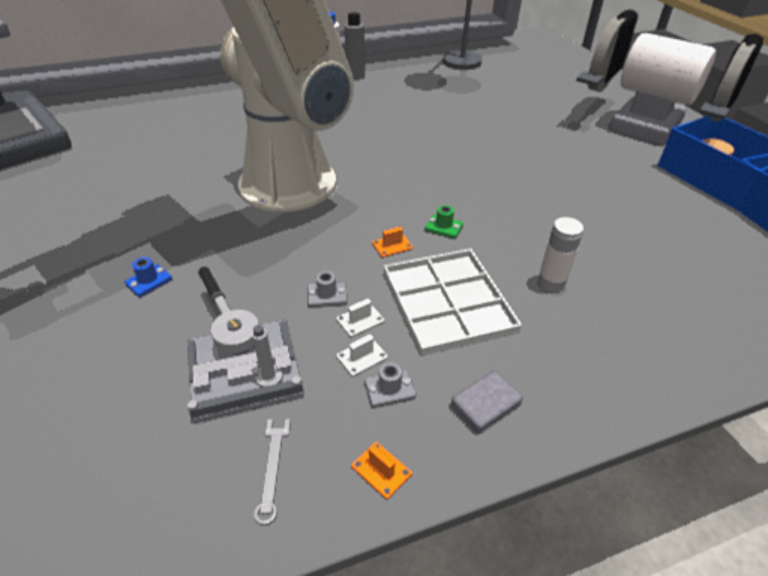

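```bash
cat > det.py <<'E'
from h import *
import sys
for c in ['top','scene']:
  eyes.grab_frame(c)
  for t in (sys.argv[1:] or ['tray','clamp','cover_a','housing_a','shaft_a','wrench']):
    for d in eyes.masks_of(t,c):
        if d['score']<.3: continue
        m=d['mask']; ys,xs=np.nonzero(m)
        r=cv2.minAreaRect(np.c_[xs,ys].astype(np.float32))
        print(c,t,round(d['score'],2),np.round(d['box'],1),'n',m.sum(),'cen',xs.mean().round(1),ys.mean().round(1),'rect',np.round(r[0],1),np.round(r[1],1),round(r[2],1), 'w0',pix2w(*r[0],0,c)[:2].round(3))
E
python3 det.py
```

```text
top tray 0.58 [171.6 169.7 238.7 245.9] n 4723 cen 206.5 206.5 rect [206.6 206.5] [64.9 74.6] 3.3 w0 [0.528 0.206]
top clamp 0.97 [306.8 164.2 366.3 270.2] n 3314 cen 338.1 199.8 rect [335.8 216.5] [ 58.3 102. ] 1.8 w0 [ 0.492 -0.206]
top cover_a 0.93 [259.5 172.4 286.2 192.6] n 440 cen 271.6 181.8 rect [271.6 181.9] [18.4 24.5] 76.0 w0 [ 0.605 -0.003]
top cover_a 0.88 [251.8 198.5 278.1 217.8] n 415 cen 263.9 208.4 rect [263.9 208.5] [18.2 23.9] 78.7 w0 [0.52  0.023]
top cover_a 0.82 [269.3 103.2 292.9 129.2] n 406 cen 283.4 116.2 rect [283.3 115.9] [23.8 17.8] 60.9 w0 [ 0.824 -0.045]
top cover_a 0.79 [208.3 261.  236.8 279.7] n 443 cen 220.1 270.0 rect [220.2 270.2] [18.3 24.5] 85.9 w0 [0.328 0.161]
top housing_a 0.94 [373.1 275.6 396.9 302.4] n 476 cen 385.7 287.9 rect [385.6 288.2] [20.6 24.1] 63.4 w0 [ 0.268 -0.353]
top housing_a 0.9 [253.7 144.2 278.  167.5] n 436 cen 265.1 155.3 rect [264.9 155.2] [23.8 18.6] 4.8 w0 [0.693 0.017]
top housing_a 0.71 [264.1 226.6 293.2 244.7] n 412 cen 277.4 235.2 rect [277.4 235.4] [24.3 17.5] 14.0 w0 [ 0.434 -0.019]
top housing_a 0.56 [163.7 2
[... 1084 characters left out ...]
 273.1 172.7] n 297 cen 260.5 161.8 rect [260.1 161.2] [16.1 22.8] 71.6 w0 [0.315 0.16 ]
scene housing_a 0.89 [279.8 138.  305.  155.8] n 331 cen 295.9 148.6 rect [296.8 149.6] [20.5 21.7] 38.7 w0 [0.297 0.304]
scene housing_a 0.8 [243.4 244.2 274.5 273.2] n 703 cen 259.5 257.7 rect [258.8 256.4] [27.6 29.9] 74.1 w0 [0.679 0.019]
scene housing_a 0.76 [203.1 181.6 230.8 207.3] n 532 cen 217.2 194.2 rect [217.1 192.3] [24.7 26.6] 82.2 w0 [ 0.412 -0.017]
scene housing_a 0.69 [ 83.7 171.5 114.6 200.3] n 487 cen 97.5 185.2 rect [ 96.8 185.2] [25.5 24.7] 45.0 w0 [ 0.256 -0.359]
scene shaft_a 0.91 [167.5 219.2 192.6 256.4] n 455 cen 176.7 239.8 rect [178.  237.1] [39.5 17.4] 84.1 w0 [ 0.546 -0.164]
```

carry_out(
  steps=[
    {"hand":1,"dp":[-500,-110,-523],"turn":-1.17},
    {"hand":1,"dp":[-500,-110,-523],"turn":-1.17},
    {"hand":1,"dp":[-500,-110,-523],"turn":-1.17},
    {"hand":1,"dp":[-500,-110,-523],"turn":-1.17},
    {"hand":1,"dp":[-500,-110,-523],"turn":-1.17},
    {"hand":1,"dp":[-500,-110,-523],"turn":-1.17},
    {"hand":1,"dp":[-500,-110,-523],"turn":-1.17},
    {"hand":1,"dp":[-500,-110,-523],"turn":-1.17},
    {"hand":1,"dp":[-500,-110,-523],"turn":-1.17},
    {"hand":1,"dp":[-500,-110,-523],"turn":-1.17},
    {"hand":1,"dp":[-500,-110,-523],"turn":-1.17},
    {"hand":1,"dp":[-500,-110,-523],"turn":-1.17},
    {"hand":1,"dp":[-500,-110,-523],"turn":-1.17},
    {"hand":1,"dp":[-500,-110,-523],"turn":-1.17},
    {"hand":1,"dp":[-500,-110,-523],"turn":-1.17},
    {"hand":1,"dp":[-500,-110,-523],"turn":-1.17},
    {"hand":1,"dp":[-500,-110,-523],"turn":-1.17},
    {"hand":1,"dp":[-500,-110,-523],"turn":-1.17},
  ],
)

```text
time: 2.65
position: [0.4999, 0.0988, 0.349]
tool_rot: [0.499, -0.499, 0.501, -0.501]
wrist_force: [-0.3, -0.3, 0.5]
opening: 1.005
```

Run:
```python
from h import *
o=robot.get_obs(); print(o['time'],o['position'],o['joint_pos'],rot(o['tool_rot']).round(3))
save('wrist','w1.png')
for t in ['tray','cover_a','housing_a']:
    for d in eyes.masks_of(t,'wrist'):
        m=d['mask']; ys,xs=np.nonzero(m); print(t,round(d['score'],2),np.round(d['box']))
c=cam('wrist'); print(c[1],c[2].round(3))
```

```text
2.65 [0.49994884 0.09882815 0.34902159] [ 1.92469833e-01  7.84393044e-02  1.73732075e+00 -3.96587788e-04
  1.32657966e+00  1.96009589e-01] [[-0.003 -0.001  1.   ]
 [-1.    -0.001 -0.003]
 [ 0.001 -1.    -0.001]]
tray 0.94 [195.  16. 355. 159.]
cover_a 0.79 [128.  93. 173. 146.]
cover_a 0.75 [298. 188. 328. 234.]
cover_a 0.59 [404. 216. 449. 250.]
cover_a 0.58 [244. 174. 281. 219.]
housing_a 0.65 [196. 199. 237. 243.]
housing_a 0.61 [100.   1. 156.  62.]
housing_a 0.6 [343. 178. 380. 221.]
[0.50077643 0.16777548 0.48384342] [[ 1.    -0.004 -0.001]
 [-0.004 -0.962 -0.274]
 [-0.     0.274 -0.962]]
```

View pics/w1.png

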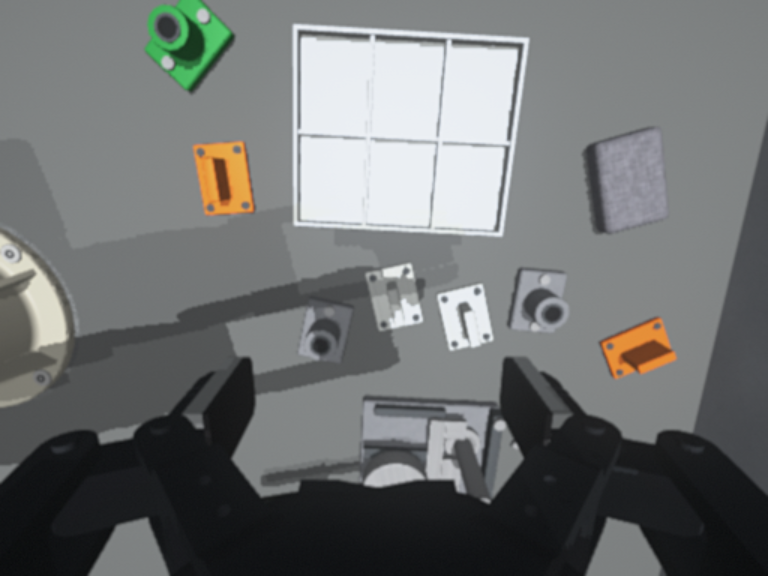

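```bash
cat > fit.py <<'E'
from h import *
from scipy.optimize import minimize
def box(x,y,z0,z1,cx=0,cy=0): return np.array([[cx+a*x/2,cy+b*y/2,c] for a in(-1,1) for b in(-1,1) for c in(z0,z1)])
def cyl(r,z0,z1,cx=0,cy=0):
    t=np.linspace(0,2*np.pi,24,endpoint=False); return np.vstack([np.c_[cx+r*np.cos(t),cy+r*np.sin(t),0*t+z] for z in(z0,z1)])
M={'cover':[box(.056,.076,0,.008),box(.012,.044,.008,.046)],
   'housing':[box(.056,.076,0,.014),cyl(.019,.014,.054)],
   'tray':[box(.232,.196,0,.022)],
   'shaft':[cyl(.023,0,.010),cyl(.012,.01,.114),cyl(.008,.114,.126)]}
S=4
def render(model,p,c,z0=0):
    K,cp,Rm=c; im=np.zeros((384*S,512*S),np.uint8)
    cs,sn=np.cos(p[2]),np.sin(p[2])
    for P in M[model]:
        W=np.c_[P[:,0]*cs-P[:,1]*sn+p[0],P[:,0]*sn+P[:,1]*cs+p[1],P[:,2]+z0]
        q=(W-cp)@Rm@K.T; q=q[:,:2]/q[:,2:]
        h=cv2.convexHull(((q+.5)*S).astype(np.float32))
        cv2.fillConvexPoly(im,h.astype(np.int32),1)
    return im
def fit(model,masks,p0,z0=0,yaw=True):
    """masks: list of (mask,cam)"""
    ms=[(cv2.resize(m.astype(np.uint8),None,fx=S,fy=S,interpolation=cv2.INTER_NEAREST),c) for m,c in masks]
    def cost(q):
        v=0
        p=[q[0]/50,q[1]/50,q[2] if yaw else 0]
        for m,c in ms:
            r=render(model,p,c,z0); v+=1-(r&m).sum()/max(1,(r|m).sum())
        return v/len(ms)
    best=None
    for dy in ((-.25,0,.25) if yaw else (0,)):
        q0=np.array([p0[0]*50,p0[1]*50,p0[2]+dy])
        sim=np.vstack([q0]+[q0+np.array(d) for d in((.4,0,0),(0,.4,0),(0,0,.15))])
        r=minimize(cost,q0,method='Nelder-Mead',options=dict(initial_simplex=sim,xatol=1e-3,fatol=1e-4))
        if best is None or r.fun<best.fun: best=r
    return best.x/[50,50,1],1-best.fun
def plan(x,y,z,zang):
    """dp (mm) and turn to reach TCP world pose with tool z at world angle zang (mod pi nearest)"""
    o=robot.get_obs(); Rt=rot(o['tool_rot']); d=Rt.T@(np.array([x,y,z])-o['position'])*1000
    cur=np.arctan2(Rt[1,2],Rt[0,2]); t=-(zang-cur); t=(t+np.pi/2)%np.pi-np.pi/2
    return d.round(0),round(t,3)
def isorange(im,m):
    h=cv2.cvtColor(im,cv2.COLOR_RGB2HSV)[m]; return (h[:,1]>120).mean()
def find(names=('cover_a','housing_a'),cams=('wrist',),yaw0=0.):
    out=[]
    for cn in cams:
        im=eyes.grab_frame(cn); c=cam(cn)
        for t in names:
            for d in eyes.masks_of(t,cn):
                if d['score']<.35: continue
                m=d['mask']
                if t!='tray' and isorange(im,m)>.4: continue
                ys,xs=np.nonzero(m); w=pix2w(xs.mean(),ys.mean(),.012,cn,c)
                p,s=fit(t.split('_')[0],[(m,c)],[w[0],w[1],yaw0])
                print(cn,t,round(d['score'],2),'pose',p.round(4),'iou',round(s,3),'box',np.round(d['box'])); out.append((t,p,s))
    return out
if __name__=='__main__':
    import sys
    find(('tray','cover_a','housing_a') if len(sys.argv)<2 else sys.argv[2].split(','),(sys.argv[1] if len(sys.argv)>1 else 'wrist').split(','))
E
python3 fit.py wrist,scene
```

```text
Traceback (most recent call last):
  File "fit.py", line 58, in <module>
    find(('tray','cover_a','housing_a') if len(sys.argv)<2 else sys.argv[2].split(','),(sys.argv[1] if len(sys.argv)>1 else 'wrist').split(','))
                                                                ~~~~~~~~^^^
IndexError: list index out of range
```

```bash
python3 fit.py wrist,scene,top tray,cover_a,housing_a
```

```text
wrist tray 0.78 pose [ 0.5291  0.203  -0.0526] iou 0.99 box [193.  17. 352. 159.]
wrist cover_a 0.83 pose [0.5212 0.0229 0.2177] iou 0.963 box [240. 175. 282. 216.]
wrist housing_a 0.91 pose [ 0.4365 -0.0191 -0.2278] iou 0.954 box [196. 198. 234. 243.]
wrist housing_a 0.79 pose [ 0.6915  0.0186 -0.0965] iou 0.943 box [338. 176. 378. 221.]
scene tray 0.79 pose [ 0.531   0.2002 -0.0487] iou 0.98 box [258. 167. 348. 232.]
scene cover_a 0.94 pose [ 0.6088 -0.0054  0.2346] iou 0.936 box [226. 226. 257. 253.]
scene cover_a 0.68 pose [0.5215 0.0197 0.2484] iou 0.937 box [224. 201. 260. 225.]
scene housing_a 0.81 pose [ 0.6907  0.015  -0.0764] iou 0.946 box [242. 244. 276. 271.]
scene housing_a 0.73 pose [ 0.4364 -0.0205 -0.1914] iou 0.924 box [205. 180. 231. 207.]
scene housing_a 0.71 pose [ 0.608  -0.0061  0.2578] iou 0.822 box [224. 224. 258. 253.]
top tray 0.8 pose [ 0.5054  0.1629 -1.1916] iou 0.117 box [189. 226. 224. 248.]
top tray 0.71 pose [ 0.5394 -0.1974 -0.0778] iou 0.622 box [308. 167. 367. 270.]
top cover_a 0.8 pose [ 0.6063 -0.0098  0.25  ] iou 0.616 box [268. 174. 286. 190.]
top cover_a 0.7 pose [ 0.5251 -0.0061  0.7552] iou 0.336 box [268. 199. 277. 217.]
top housing_a 0.84 pose [ 0.4365 -0.0326 -0.8561] iou 0.59 box [273. 224. 292. 248.]
top housing_a 0.65 pose [ 0.6894  0.0102 -0.1138] iou 0.675 box [258. 146. 279. 170.]
top housing_a 0.52 pose [ 0.5446 -0.2102 -0.2889] iou 0.136 box [308. 166. 369. 268.]
```

```bash
cat > pl.py <<'E'
from fit import *
import sys
print(robot.get_obs()['position'].round(4))
for a in sys.argv[1:]:
    print(a,plan(*map(float,a.split(','))))
E
python3 pl.py .6085,-.005,.12,.24 .6085,-.005,.025,.24
```

```text
[0.5005 0.0997 0.3493]
.6085,-.005,.12,.24 (array([104., 229., 108.]), np.float64(-0.243))
.6085,-.005,.025,.24 (array([104., 324., 108.]), np.float64(-0.243))
```

carry_out(
  newtons=50,
  steps=[
    {"hand":0.7,"dp":[104,229,108],"turn":-0.243},
    {"hand":0.7,"dp":[104,229,108],"turn":-0.243},
    {"hand":0.7,"dp":[104,229,108],"turn":-0.243},
    {"hand":0.7,"dp":[104,229,108],"turn":-0.243},
    {"hand":0.7,"dp":[104,229,108],"turn":-0.243},
    {"hand":0.7,"dp":[104,229,108],"turn":-0.243},
    {"hand":0.7,"dp":[104,229,108],"turn":-0.243},
    {"hand":0.7,"dp":[104,229,108],"turn":-0.243},
    {"hand":0.7,"dp":[104,270,108],"turn":-0.243},
    {"hand":0.7,"dp":[104,305,108],"turn":-0.243},
    {"hand":0.7,"dp":[104,324,108],"turn":-0.243},
    {"hand":0.7,"dp":[104,324,108],"turn":-0.243},
    {"hand":0.7,"dp":[104,324,108],"turn":-0.243},
    {"hand":0,"dp":[104,324,108],"turn":-0.243},
    {"hand":0,"dp":[104,324,108],"turn":-0.243},
    {"hand":0,"dp":[104,324,108],"turn":-0.243},
    {"hand":0,"dp":[104,324,108],"turn":-0.243},
    {"hand":0,"dp":[104,324,108],"turn":-0.243},
    {"hand":0,"dp":[104,324,108],"turn":-0.243},
    {"hand":0,"dp":[104,324,108],"turn":-0.243},
  ],
)

```text
time: 5.45
position: [0.6088, -0.0046, 0.0264]
tool_rot: [0.557, -0.556, 0.436, -0.437]
wrist_force: [-1.6, 0.7, 7.7]
opening: 0.133
```

```bash
python3 -c "
from h import *
save('wrist','w2.png');save('scene','s2.png')"; python3 pl.py .6085,-.005,.13,-.05 .4517,.1573,.13,-.05 .4517,.1573,.03,-.05  .4564,.2533,.13,-.05 .4564,.2533,.03,-.05
```

```text
[ 0.6088 -0.0046  0.0264]
.6085,-.005,.13,-.05 (array([   0., -104.,   -0.]), np.float64(0.29))
.4517,.1573,.13,-.05 (array([-195., -104., -114.]), np.float64(0.29))
.4517,.1573,.03,-.05 (array([-195.,   -4., -114.]), np.float64(0.29))
.4564,.2533,.13,-.05 (array([-287., -104.,  -87.]), np.float64(0.29))
.4564,.2533,.03,-.05 (array([-287.,   -4.,  -87.]), np.float64(0.29))
```

View pics/w2.png

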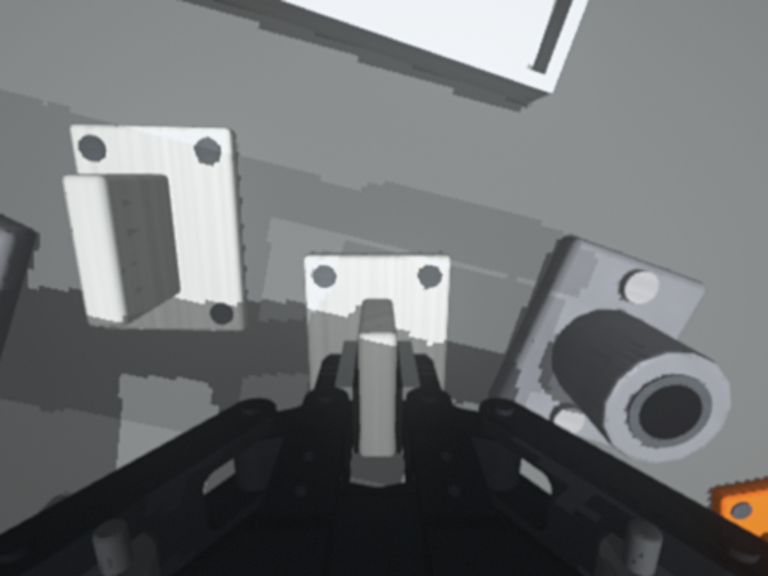

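View pics/s2.png

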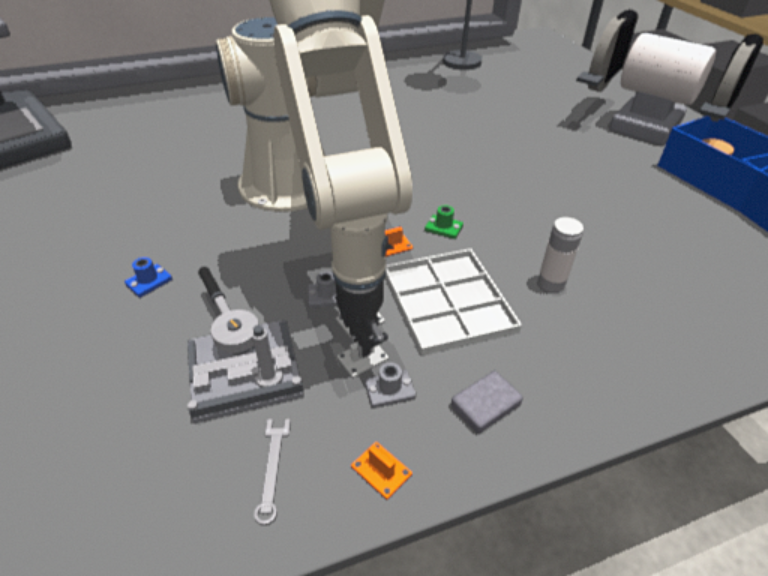

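carry_out(
  newtons=60,
  steps=[
    {"hand":0,"dp":[0,-40,0],"turn":0},
    {"hand":0,"dp":[0,-80,0],"turn":0},
    {"hand":0,"dp":[0,-104,0],"turn":0.1},
    {"hand":0,"dp":[-40,-104,-12],"turn":0.2},
    {"hand":0,"dp":[-80,-104,-24],"turn":0.29},
    {"hand":0,"dp":[-120,-104,-36],"turn":0.29},
    {"hand":0,"dp":[-160,-104,-48],"turn":0.29},
    {"hand":0,"dp":[-200,-104,-60],"turn":0.29},
    {"hand":0,"dp":[-240,-104,-73],"turn":0.29},
    {"hand":0,"dp":[-287,-104,-87],"turn":0.29},
    {"hand":0,"dp":[-287,-104,-87],"turn":0.29},
    {"hand":0,"dp":[-287,-104,-87],"turn":0.29},
    {"hand":0,"dp":[-287,-104,-87],"turn":0.29},
  ],
)

```text
time: 6.85
position: [0.4562, 0.2529, 0.1303]
tool_rot: [-0.488, 0.487, -0.512, 0.513]
wrist_force: [-0.7, -0.2, -3.2]
opening: 0.129
```

```bash
python3 -c "
from h import *
save('wrist','w3.png')"; python3 pl.py .4564,.2533,.031,-.05
```

```text
[0.4564 0.2526 0.1302]
.4564,.2533,.031,-.05 (array([-1., 99., -0.]), np.float64(-0.001))
```

View pics/w3.png

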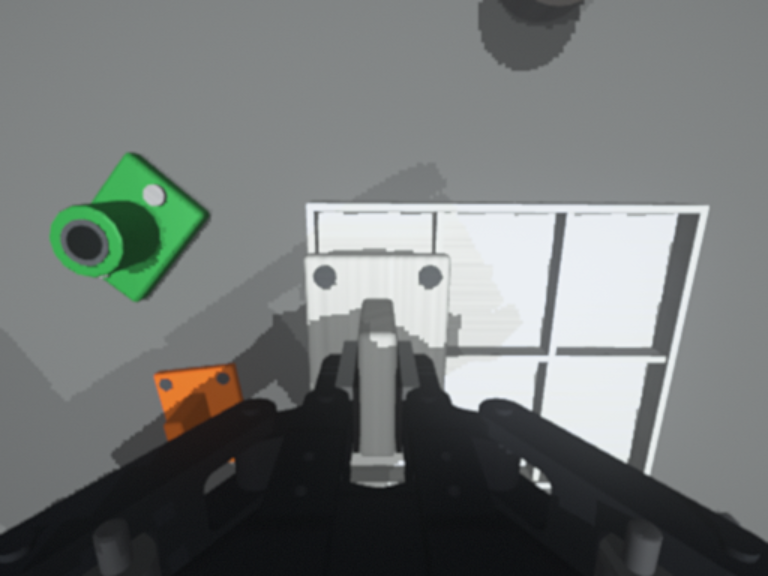

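carry_out(
  steps=[
    {"hand":0,"dp":[-1,40,0],"turn":0},
    {"hand":0,"dp":[-1,75,0],"turn":0},
    {"hand":0,"dp":[-1,92,0],"turn":0},
    {"hand":0,"dp":[-1,99,0],"turn":0},
    {"hand":0,"dp":[-1,99,0],"turn":0},
    {"hand":0,"dp":[-1,99,0],"turn":0},
    {"hand":0.35,"dp":[-1,99,0],"turn":0},
    {"hand":0.35,"dp":[-1,99,0],"turn":0},
    {"hand":0.35,"dp":[-1,99,0],"turn":0},
    {"hand":0.35,"dp":[-1,70,0],"turn":0},
    {"hand":0.35,"dp":[-1,30,0],"turn":0},
    {"hand":0.35,"dp":[-1,-20,0],"turn":0},
    {"hand":0.7,"dp":[-1,-60,0],"turn":0},
    {"hand":0.7,"dp":[100,-60,30],"turn":0},
    {"hand":0.7,"dp":[100,-60,30],"turn":0},
    {"hand":0.7,"dp":[100,-60,30],"turn":0},
    {"hand":0.7,"dp":[100,-60,30],"turn":0},
  ],
)

```text
time: 8.6
position: [0.4814, 0.1502, 0.1906]
tool_rot: [-0.487, 0.486, -0.513, 0.514]
wrist_force: [-0.1, -0.1, -0.7]
opening: 0.696
```

```bash
python3 fit.py wrist cover_a,housing_a; python3 -c "
from h import *
save('wrist','w4.png')"; python3 pl.py .5213,.021,.12,.235 .5213,.021,.025,.235
```

```text
wrist cover_a 0.79 pose [0.5207 0.0227 0.221 ] iou 0.935 box [259. 239. 313. 301.]
wrist cover_a 0.6 pose [ 0.4573  0.2554 -0.0501] iou 0.98 box [196.  43. 250. 121.]
wrist housing_a 0.65 pose [0.6127 0.2609 0.0151] iou 0.134 box [176.  26. 414. 218.]
wrist housing_a 0.57 pose [ 0.4366 -0.0162 -0.2228] iou 0.741 box [198. 270. 251. 322.]
wrist housing_a 0.55 pose [0.6926 0.0205 0.0299] iou 0.669 box [396. 236. 456. 299.]
[0.4809 0.1523 0.1902]
.5213,.021,.12,.235 (array([129.,  70.,  47.]), np.float64(-0.285))
.5213,.021,.025,.235 (array([129., 165.,  47.]), np.float64(-0.285))
```

View pics/w4.png

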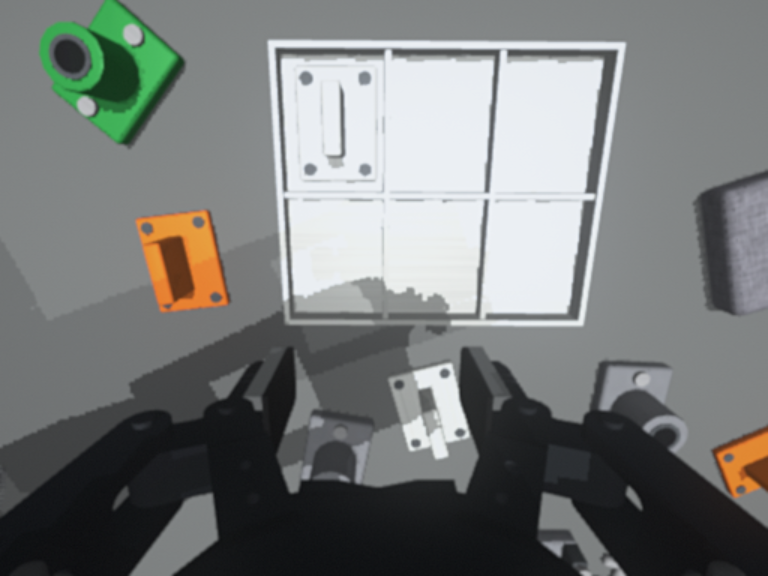

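Cover A sits in its bay (around 335,125). Next is cover B.

carry_out(
  newtons=60,
  steps=[
    {"hand":0.7,"dp":[129,50,47],"turn":-0.285},
    {"hand":0.7,"dp":[129,60,47],"turn":-0.285},
    {"hand":0.7,"dp":[129,70,47],"turn":-0.285},
    {"hand":0.7,"dp":[129,70,47],"turn":-0.285},
    {"hand":0.7,"dp":[129,70,47],"turn":-0.285},
    {"hand":0.7,"dp":[129,110,47],"turn":-0.285},
    {"hand":0.7,"dp":[129,150,47],"turn":-0.285},
    {"hand":0.7,"dp":[129,165,47],"turn":-0.285},
    {"hand":0.7,"dp":[129,165,47],"turn":-0.285},
    {"hand":0,"dp":[129,165,47],"turn":-0.285},
    {"hand":0,"dp":[129,165,47],"turn":-0.285},
    {"hand":0,"dp":[129,165,47],"turn":-0.285},
    {"hand":0,"dp":[129,165,47],"turn":-0.285},
    {"hand":0,"dp":[129,165,47],"turn":-0.285},
    {"hand":0,"dp":[129,165,47],"turn":-0.285},
    {"hand":0,"dp":[129,130,47],"turn":-0.285},
    {"hand":0,"dp":[129,90,47],"turn":-0.285},
    {"hand":0,"dp":[129,60,47],"turn":-0.285},
  ],
)

```text
time: 10.6
position: [0.5219, 0.0211, 0.1327]
tool_rot: [0.556, -0.555, 0.437, -0.439]
wrist_force: [1.0, 0.6, -3.3]
opening: 0.126
```

```bash
python3 -c "
from h import *
save('wrist','w5.png')"; python3 pl.py .4517,.1573,.13,-.05 .4517,.1573,.031,-.05
```

```text
[0.5243 0.0212 0.1368]
.4517,.1573,.13,-.05 (array([-149.,    6.,  -39.]), np.float64(0.285))
.4517,.1573,.031,-.05 (array([-149.,  105.,  -40.]), np.float64(0.285))
```

View pics/w5.png

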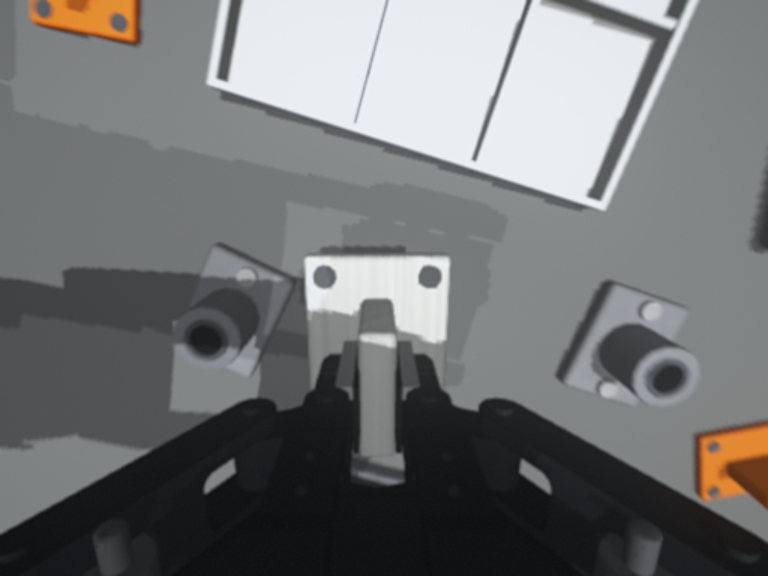

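carry_out(
  steps=[
    {"hand":0,"dp":[-50,6,-13],"turn":0.1},
    {"hand":0,"dp":[-100,6,-26],"turn":0.2},
    {"hand":0,"dp":[-149,6,-39],"turn":0.285},
    {"hand":0,"dp":[-149,6,-39],"turn":0.285},
    {"hand":0,"dp":[-149,6,-39],"turn":0.285},
    {"hand":0,"dp":[-149,6,-39],"turn":0.285},
    {"hand":0,"dp":[-149,50,-40],"turn":0.285},
    {"hand":0,"dp":[-149,85,-40],"turn":0.285},
    {"hand":0,"dp":[-149,105,-40],"turn":0.285},
    {"hand":0,"dp":[-149,105,-40],"turn":0.285},
    {"hand":0,"dp":[-149,105,-40],"turn":0.285},
    {"hand":0.35,"dp":[-149,105,-40],"turn":0.285},
    {"hand":0.35,"dp":[-149,105,-40],"turn":0.285},
    {"hand":0.35,"dp":[-149,105,-40],"turn":0.285},
    {"hand":0.35,"dp":[-149,65,-40],"turn":0.285},
    {"hand":0.35,"dp":[-149,20,-40],"turn":0.285},
    {"hand":0.8,"dp":[-149,-20,-40],"turn":0.285},
    {"hand":0.8,"dp":[-120,-60,-30],"turn":0.285},
    {"hand":0.8,"dp":[-120,-60,-30],"turn":0.285},
    {"hand":0.8,"dp":[-120,-60,-30],"turn":0.285},
  ],
)

```text
time: 12.65
position: [0.4674, 0.1308, 0.1975]
tool_rot: [-0.49, 0.484, -0.51, 0.515]
wrist_force: [-0.6, -0.4, -0.6]
opening: 0.799
```

```bash
python3 fit.py wrist,scene cover_a,housing_a; python3 -c "
from h import *
save('wrist','w6.png')"; python3 pl.py .4365,-.018,.12,-.21 .4365,-.018,.027,-.21
```

```text
wrist cover_a 0.96 pose [ 0.4517  0.1565 -0.047 ] iou 0.967 box [210. 118. 261. 185.]
wrist cover_a 0.86 pose [ 0.4563  0.2545 -0.0436] iou 0.973 box [211.  24. 261. 102.]
wrist housing_a 0.57 pose [ 0.6884  0.0187 -0.0564] iou 0.944 box [399. 222. 465. 282.]
wrist housing_a 0.56 pose [ 0.4344 -0.0184 -0.2435] iou 0.92 box [208. 257. 259. 321.]
scene cover_a 0.68 pose [0.4466 0.1579 0.0093] iou 0.827 box [262. 177. 292. 195.]
scene cover_a 0.59 pose [0.452  0.2586 0.1671] iou 0.72 box [291. 168. 319. 186.]
scene housing_a 0.59 pose [ 0.6925  0.0155 -0.0878] iou 0.948 box [244. 244. 277. 274.]
scene housing_a 0.57 pose [ 0.4373 -0.0209 -0.1974] iou 0.9 box [206. 180. 233. 207.]
[0.466  0.131  0.1954]
.4365,-.018,.12,-.21 (array([150.,  75., -23.]), np.float64(0.16))
.4365,-.018,.027,-.21 (array([150., 168., -23.]), np.float64(0.16))
```

View pics/w6.png

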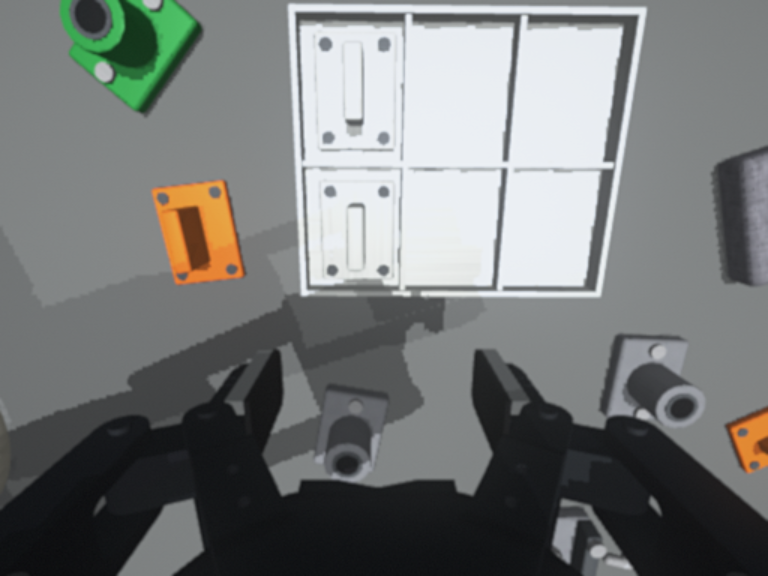

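carry_out(
  newtons=80,
  steps=[
    {"hand":0.8,"dp":[150,40,-23],"turn":0.16},
    {"hand":0.8,"dp":[150,60,-23],"turn":0.16},
    {"hand":0.8,"dp":[150,75,-23],"turn":0.16},
    {"hand":0.8,"dp":[150,75,-23],"turn":0.16},
    {"hand":0.8,"dp":[150,75,-23],"turn":0.16},
    {"hand":0.8,"dp":[150,110,-23],"turn":0.16},
    {"hand":0.8,"dp":[150,150,-23],"turn":0.16},
    {"hand":0.8,"dp":[150,168,-23],"turn":0.16},
    {"hand":0.8,"dp":[150,168,-23],"turn":0.16},
    {"hand":0,"dp":[150,168,-23],"turn":0.16},
    {"hand":0,"dp":[150,168,-23],"turn":0.16},
    {"hand":0,"dp":[150,168,-23],"turn":0.16},
    {"hand":0,"dp":[150,168,-23],"turn":0.16},
    {"hand":0,"dp":[150,168,-23],"turn":0.16},
    {"hand":0,"dp":[150,130,-23],"turn":0.16},
    {"hand":0,"dp":[150,90,-23],"turn":0.16},
    {"hand":0,"dp":[150,50,-23],"turn":0.16},
    {"hand":0,"dp":[150,50,-23],"turn":0.16},
    {"hand":0,"dp":[150,50,-23],"turn":0.16},
  ],
)

```text
time: 14.9
position: [0.4365, -0.0175, 0.1464]
tool_rot: [-0.448, 0.442, -0.547, 0.552]
wrist_force: [-0.1, 0.0, -4.7]
opening: 0.425
```

```bash
python3 -c "
from h import *
save('wrist','w7.png')"; python3 pl.py .6083,.2457,.15,-.05 .6083,.2457,.032,-.05
```

```text
[ 0.4354 -0.0175  0.1452]
.6083,.2457,.15,-.05 (array([-293.,   -4.,  114.]), np.float64(-0.16))
.6083,.2457,.032,-.05 (array([-293.,  114.,  114.]), np.float64(-0.16))
```

View pics/w7.png

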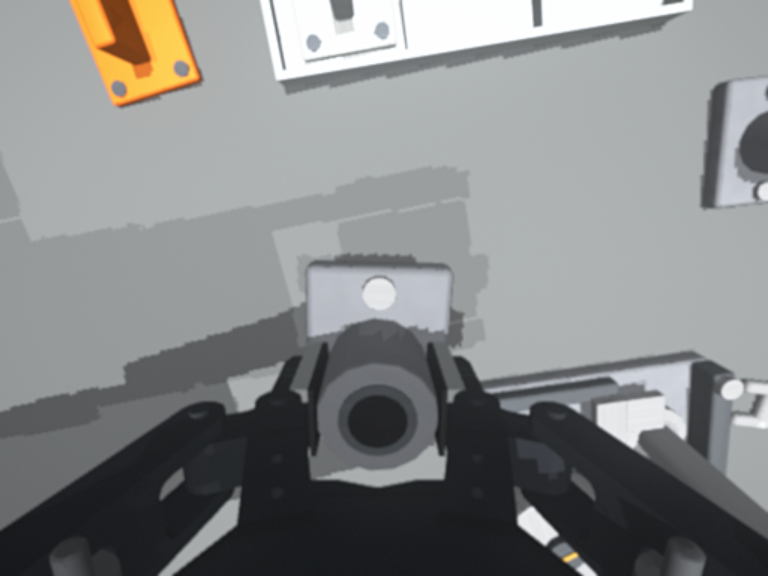

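carry_out(
  steps=[
    {"hand":0,"dp":[-45,-4,18],"turn":-0.04},
    {"hand":0,"dp":[-90,-4,36],"turn":-0.08},
    {"hand":0,"dp":[-135,-4,54],"turn":-0.12},
    {"hand":0,"dp":[-180,-4,72],"turn":-0.16},
    {"hand":0,"dp":[-225,-4,88],"turn":-0.16},
    {"hand":0,"dp":[-265,-4,104],"turn":-0.16},
    {"hand":0,"dp":[-293,-4,114],"turn":-0.16},
    {"hand":0,"dp":[-293,-4,114],"turn":-0.16},
    {"hand":0,"dp":[-293,-4,114],"turn":-0.16},
    {"hand":0,"dp":[-293,-4,114],"turn":-0.16},
    {"hand":0,"dp":[-293,-4,114],"turn":-0.16},
    {"hand":0,"dp":[-293,30,114],"turn":-0.16},
    {"hand":0,"dp":[-293,60,114],"turn":-0.16},
    {"hand":0,"dp":[-293,60,114],"turn":-0.16},
    {"hand":0,"dp":[-293,60,114],"turn":-0.16},
  ],
)

```text
time: 16.45
position: [0.608, 0.2447, 0.0866]
tool_rot: [-0.489, 0.486, -0.511, 0.514]
wrist_force: [0.2, 0.7, -4.0]
opening: 0.425
```

```bash
python3 -c "
from h import *
save('wrist','w8.png')"; python3 pl.py .6083,.2457,.032,-.05
```

```text
[0.609  0.2452 0.0877]
.6083,.2457,.032,-.05 (array([-0., 56., -1.]), np.float64(-0.0))
```

View pics/w8.png

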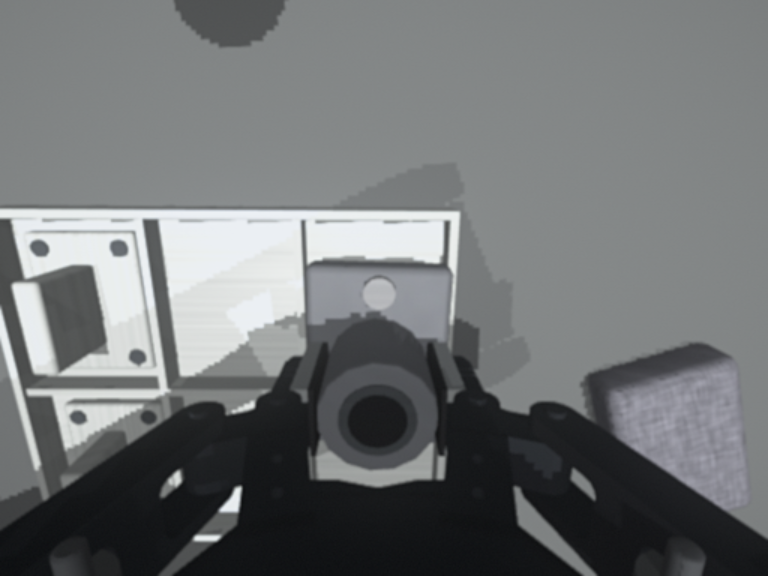

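carry_out(
  steps=[
    {"hand":0,"dp":[0,35,-1],"turn":0},
    {"hand":0,"dp":[0,50,-1],"turn":0},
    {"hand":0,"dp":[0,56,-1],"turn":0},
    {"hand":0,"dp":[0,56,-1],"turn":0},
    {"hand":0,"dp":[0,56,-1],"turn":0},
    {"hand":0.6,"dp":[0,56,-1],"turn":0},
    {"hand":0.6,"dp":[0,56,-1],"turn":0},
    {"hand":0.6,"dp":[0,56,-1],"turn":0},
    {"hand":0.6,"dp":[0,20,-1],"turn":0},
    {"hand":0.6,"dp":[0,-20,-1],"turn":0},
    {"hand":0.8,"dp":[0,-60,-1],"turn":0},
    {"hand":0.8,"dp":[60,-100,0],"turn":0},
    {"hand":0.8,"dp":[80,-100,0],"turn":0},
    {"hand":0.8,"dp":[80,-100,0],"turn":0},
    {"hand":0.8,"dp":[80,-100,0],"turn":0},
  ],
)

```text
time: 18.0
position: [0.6045, 0.1646, 0.1884]
tool_rot: [-0.49, 0.484, -0.511, 0.515]
wrist_force: [0.1, -0.2, 0.1]
opening: 0.802
```

```bash
python3 fit.py wrist cover_a,housing_a; python3 -c "
from h import *
save('wrist','w9.png')"; python3 pl.py .691,.017,.12,-.087 .691,.017,.027,-.087
```

```text
wrist cover_a 0.9 pose [ 0.4563  0.2553 -0.049 ] iou 0.969 box [ 79.  61. 140. 139.]
wrist cover_a 0.59 pose [ 0.452   0.1566 -0.0506] iou 0.957 box [ 91. 158. 150. 222.]
wrist housing_a 0.93 pose [ 0.6087  0.2437 -0.0676] iou 0.972 box [224.  66. 282. 144.]
wrist housing_a 0.8 pose [0.6657 0.0163 0.2804] iou 0.416 box [300. 253. 326. 313.]
[0.6038 0.1661 0.1869]
.691,.017,.12,-.087 (array([145.,  67.,  94.]), np.float64(0.038))
.691,.017,.027,-.087 (array([145., 160.,  93.]), np.float64(0.038))
```

View pics/w9.png

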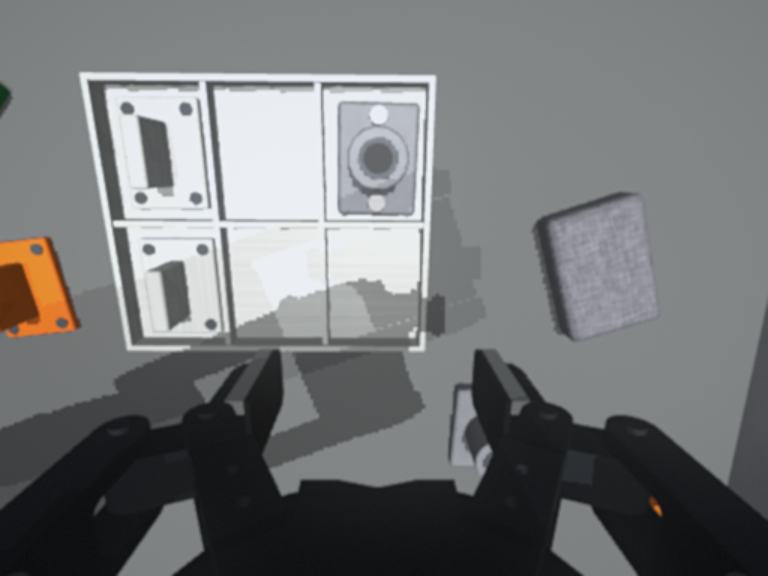

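carry_out(
  steps=[
    {"hand":0.8,"dp":[40,-13,90],"turn":0.04},
    {"hand":0.8,"dp":[40,-13,90],"turn":0.04},
    {"hand":0.8,"dp":[40,-13,90],"turn":0.04},
    {"hand":0.8,"dp":[40,-13,90],"turn":0.04},
  ],
)

```text
time: 18.6
position: [0.6919, 0.1219, 0.1993]
tool_rot: [-0.479, 0.476, -0.521, 0.523]
wrist_force: [-0.3, 0.6, -0.2]
opening: 0.8
```

```bash
python3 fit.py wrist,scene housing_a;  python3 pl.py .691,.017,.12,-.087 .691,.017,.027,-.087
```

```text
wrist housing_a 0.95 pose [ 0.6074  0.2435 -0.0707] iou 0.974 box [128.  30. 192. 112.]
wrist housing_a 0.95 pose [ 0.6908  0.0184 -0.1026] iou 0.944 box [234. 223. 282. 282.]
wrist housing_a 0.71 pose [0.7733 0.167  0.1373] iou 0.606 box [275.  83. 363. 191.]
scene housing_a 0.88 pose [0.603  0.2452 0.0052] iou 0.872 box [312. 199. 340. 224.]
scene housing_a 0.74 pose [0.7765 0.1471 0.112 ] iou 0.679 box [300. 247. 349. 293.]
scene housing_a 0.7 pose [ 0.6919  0.0168 -0.0937] iou 0.909 box [245. 244. 276. 273.]
[0.6905 0.1226 0.1999]
.691,.017,.12,-.087 (array([105.,  80.,   9.]), np.float64(-0.001))
.691,.017,.027,-.087 (array([105., 173.,   9.]), np.float64(-0.001))
```

carry_out(
  newtons=80,
  steps=[
    {"hand":0.8,"dp":[50,40,9],"turn":-0.01},
    {"hand":0.8,"dp":[105,60,9],"turn":-0.01},
    {"hand":0.8,"dp":[105,80,9],"turn":-0.01},
    {"hand":0.8,"dp":[105,80,9],"turn":-0.01},
    {"hand":0.8,"dp":[105,120,9],"turn":-0.01},
    {"hand":0.8,"dp":[105,155,9],"turn":-0.01},
    {"hand":0.8,"dp":[105,173,9],"turn":-0.01},
    {"hand":0.8,"dp":[105,173,9],"turn":-0.01},
    {"hand":0.8,"dp":[105,173,9],"turn":-0.01},
    {"hand":0,"dp":[105,173,9],"turn":-0.01},
    {"hand":0,"dp":[105,173,9],"turn":-0.01},
    {"hand":0,"dp":[105,173,9],"turn":-0.01},
    {"hand":0,"dp":[105,173,9],"turn":-0.01},
    {"hand":0,"dp":[105,173,9],"turn":-0.01},
    {"hand":0,"dp":[105,130,9],"turn":-0.01},
    {"hand":0,"dp":[105,90,9],"turn":-0.01},
    {"hand":0,"dp":[105,50,9],"turn":-0.01},
    {"hand":0,"dp":[105,50,9],"turn":-0.01},
    {"hand":0,"dp":[105,50,9],"turn":-0.01},
  ],
)

```text
time: 20.7
position: [0.6909, 0.0172, 0.1512]
tool_rot: [-0.482, 0.478, -0.517, 0.521]
wrist_force: [-0.0, -0.5, -4.8]
opening: 0.425
```

```bash
python3 -c "
from h import *
save('wrist','w10.png')"; python3 pl.py .6035,.1497,.15,-.05 .6035,.1497,.085,-.05 .6035,.1497,.032,-.05
```

```text
[0.6898 0.0171 0.1495]
.6035,.1497,.15,-.05 (array([-125.,   -1.,  -96.]), np.float64(-0.028))
.6035,.1497,.085,-.05 (array([-125.,   64.,  -97.]), np.float64(-0.028))
.6035,.1497,.032,-.05 (array([-125.,  117.,  -97.]), np.float64(-0.028))
```

View pics/w10.png

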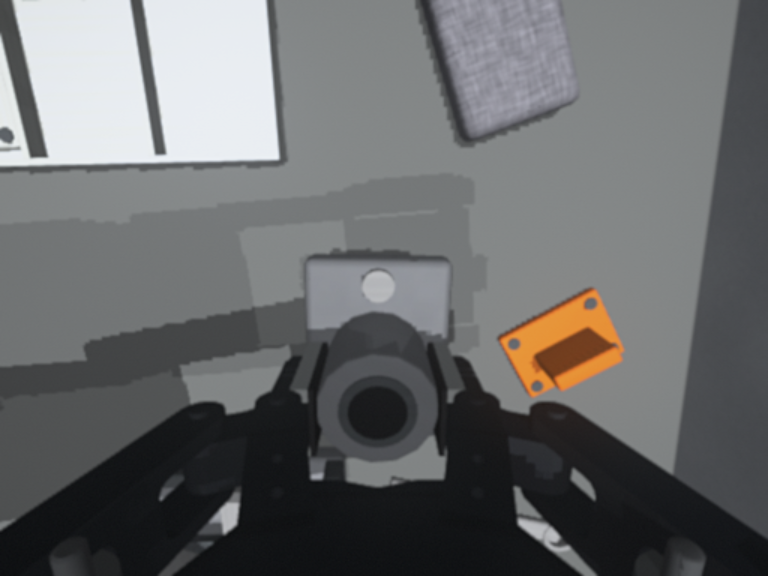

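carry_out(
  steps=[
    {"hand":0,"dp":[-40,-1,-32],"turn":-0.03},
    {"hand":0,"dp":[-80,-1,-64],"turn":-0.03},
    {"hand":0,"dp":[-125,-1,-96],"turn":-0.03},
    {"hand":0,"dp":[-125,-1,-96],"turn":-0.03},
    {"hand":0,"dp":[-125,-1,-96],"turn":-0.03},
    {"hand":0,"dp":[-125,30,-97],"turn":-0.03},
    {"hand":0,"dp":[-125,64,-97],"turn":-0.03},
    {"hand":0,"dp":[-125,64,-97],"turn":-0.03},
    {"hand":0,"dp":[-125,64,-97],"turn":-0.03},
  ],
)

```text
time: 21.65
position: [0.603, 0.1482, 0.0843]
tool_rot: [-0.488, 0.487, -0.511, 0.513]
wrist_force: [-0.2, 0.5, -3.0]
opening: 0.424
```

```bash
python3 -c "
from h import *
save('wrist','w11.png')"; python3 pl.py .6035,.1497,.032,-.05
```

```text
[0.604  0.1486 0.0855]
.6035,.1497,.032,-.05 (array([-1., 54., -1.]), np.float64(0.001))
```

View pics/w11.png

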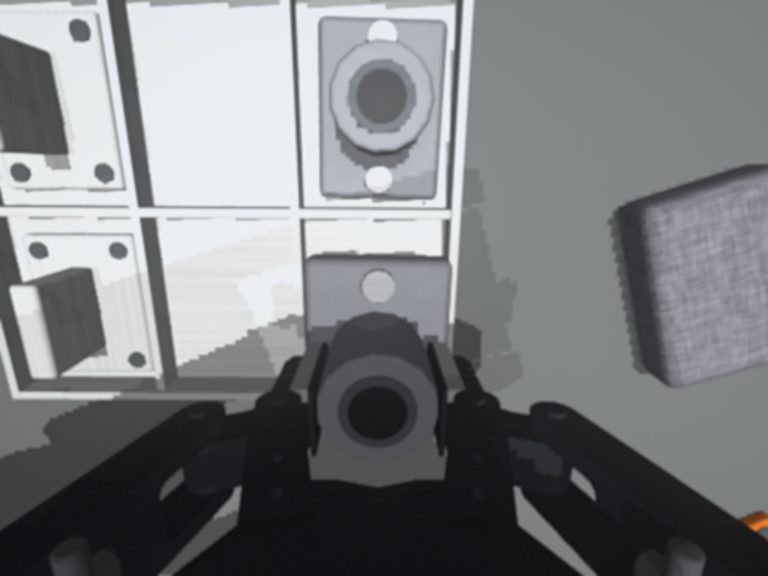

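carry_out(
  steps=[
    {"hand":0,"dp":[-1,35,-1],"turn":0},
    {"hand":0,"dp":[-1,48,-1],"turn":0},
    {"hand":0,"dp":[-1,54,-1],"turn":0},
    {"hand":0,"dp":[-1,54,-1],"turn":0},
    {"hand":0,"dp":[-1,54,-1],"turn":0},
    {"hand":0.6,"dp":[-1,54,-1],"turn":0},
    {"hand":0.6,"dp":[-1,54,-1],"turn":0},
    {"hand":0.6,"dp":[-1,54,-1],"turn":0},
    {"hand":0.6,"dp":[-1,20,-1],"turn":0},
    {"hand":0.6,"dp":[-1,-20,-1],"turn":0},
    {"hand":0.6,"dp":[-1,-60,-1],"turn":0},
    {"hand":0.6,"dp":[50,-110,-30],"turn":0},
    {"hand":0.6,"dp":[100,-160,-60],"turn":0},
    {"hand":0.6,"dp":[150,-210,-90],"turn":0},
    {"hand":0.6,"dp":[200,-210,-120],"turn":0},
    {"hand":0.6,"dp":[230,-210,-130],"turn":0},
    {"hand":0.6,"dp":[230,-210,-130],"turn":0},
    {"hand":0.6,"dp":[230,-210,-130],"turn":0},
  ],
)

```text
time: 23.5
position: [0.4602, -0.0777, 0.2967]
tool_rot: [-0.488, 0.485, -0.511, 0.515]
wrist_force: [0.4, 0.4, -0.9]
opening: 0.601
```

```bash
python3 fit.py wrist,scene cover_a,housing_a,shaft_a,clamp 2>&1 | grep -v Err; python3 -c "
from h import *
save('wrist','w12.png');save('scene','s12.png')
print(eyes.camera_info('wrist'))
for cn in ['wrist','scene']:
  for t in ['clamp','wrench','jaw','shaft_a']:
    for d in eyes.masks_of(t,cn): 
      ys,xs=np.nonzero(d['mask']);print(cn,t,d['score'],np.round(d['box']),xs.mean(),ys.mean()); np.save('pics/m_%s_%s.npy'%(cn,t),d['mask']);break
"
```

```text
wrist cover_a 0.83 pose [ 0.454   0.1599 -0.0467] iou 0.978 box [213.   1. 258.  16.]
wrist cover_a 0.35 pose [ 0.607   0.1524 -0.05  ] iou 0.971 box [330.   1. 372.  14.]
wrist housing_a 0.61 pose [ 0.6062  0.1527 -0.0751] iou 0.959 box [329.   0. 372.  14.]
wrist shaft_a 0.79 pose [ 0.6163 -0.1771  0.1187] iou 0.858 box [330. 201. 384. 260.]
wrist shaft_a 0.67 pose [ 0.5708 -0.1729  0.1585] iou 0.477 box [266. 192. 353. 254.]
Traceback (most recent call last):
  File "fit.py", line 58, in <module>
    find(('tray','cover_a','housing_a') if len(sys.argv)<2 else sys.argv[2].split(','),(sys.argv[1] if len(sys.argv)>1 else 'wrist').split(','))
    ~~~~^^^^^^^^^^^^^^^^^^^^^^^^^^^^^^^^^^^^^^^^^^^^^^^^^^^^^^^^^^^^^^^^^^^^^^^^^^^^^^^^^^^^^^^^^^^^^^^^^^^^^^^^^^^^^^^^^^^^^^^^^^^^^^^^^^^^^^^^
  File "fit.py", line 53, in find
    p,s=fit(t.split('_')[0],[(m,c)],[w[0],w[1],yaw0])
        ~~~^^^^^^^^^^^^^^^^^^^^^^^^^^^^^^^^^^^^^^^^^^
  File "fit.py", line 33, in fit
    r=minimize(cost,q0,method='Nelder-Mead',options=dict(initial_simplex=sim,xatol=1e-3,fatol=1e-4))
  File "fit.py", line 27, in 
[... 359 characters left out ...]
4287106 ]), 'orientation': array([ 0.13818774,  0.99012503, -0.0235538 , -0.00133593])}
wrist clamp 0.56 [205. 184. 384. 289.] 305.67900552486185 230.17624309392266
wrist wrench 0.81 [200. 222. 308. 280.] 264.2988814317673 256.12393736017896
wrist jaw 0.75 [265. 196. 351. 259.] 327.4328063241107 222.23583662714097
wrist shaft_a 0.56 [332. 207. 384. 261.] 360.03694158075604 232.89175257731958
scene clamp 0.68 [124. 176. 204. 284.] 158.12073931829093 242.01992318771002
scene wrench 0.57 [136. 178. 173. 238.] 151.68968779564807 213.2469252601703
scene jaw 0.87 [130. 231. 195. 260.] 159.22551546391753 244.659793814433
scene shaft_a 0.66 [169. 217. 190. 258.] 176.37982832618025 239.41201716738198
```

View pics/w12.png

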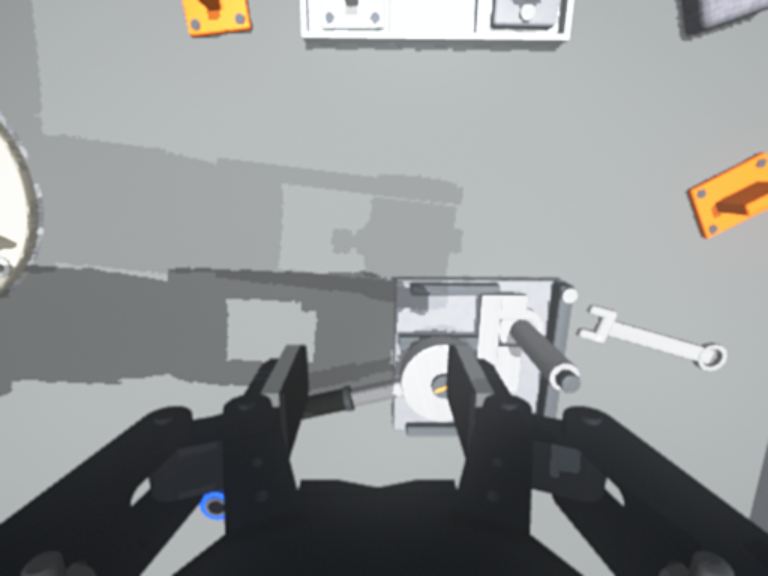

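View pics/s12.png

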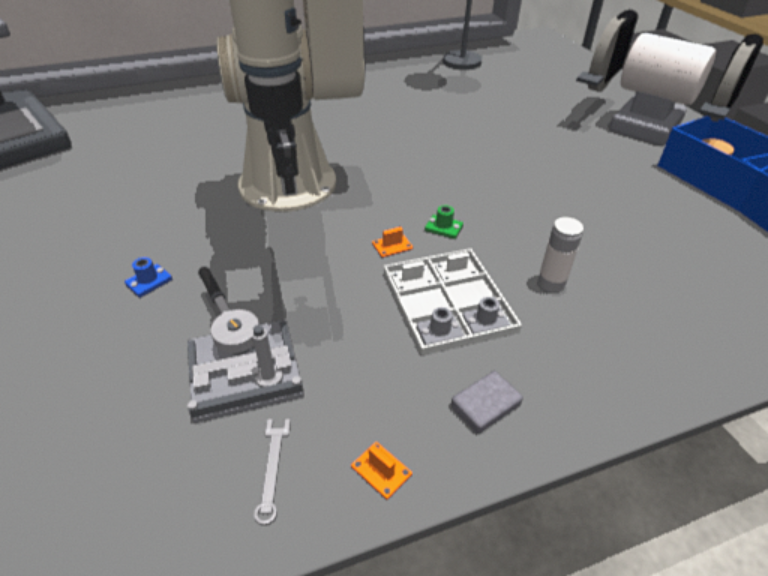

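Run:
```python
from h import *
print('top',pix2w(510/1.5,310/1.5,.07,'top'),'nut',pix2w(511/1.5,310/1.5,.076,'top'))
print('scene',pix2w(235/1.5,327/1.5,.07,'scene'))
print('wrist',pix2w(441/1.5,383/1.5,.07,'wrist'))
im=eyes.grab_frame('top'); im=im[140:300,290:450]; cv2.imwrite('pics/t13.png',cv2.resize(im[:,:,::-1],None,fx=5,fy=5,interpolation=cv2.INTER_CUBIC)[:600])
im=eyes.grab_frame('scene'); im=im[160:290,110:260]; cv2.imwrite('pics/s13.png',cv2.resize(im[:,:,::-1],None,fx=4.5,fy=4.5,interpolation=cv2.INTER_CUBIC))
```

```text
top [ 0.51888423 -0.20353858  0.07      ] nut [ 0.51846206 -0.20409263  0.076     ]
scene [ 0.52536863 -0.20469427  0.07      ]
wrist [ 0.5187927  -0.20458355  0.07      ]
```

View pics/t13.png

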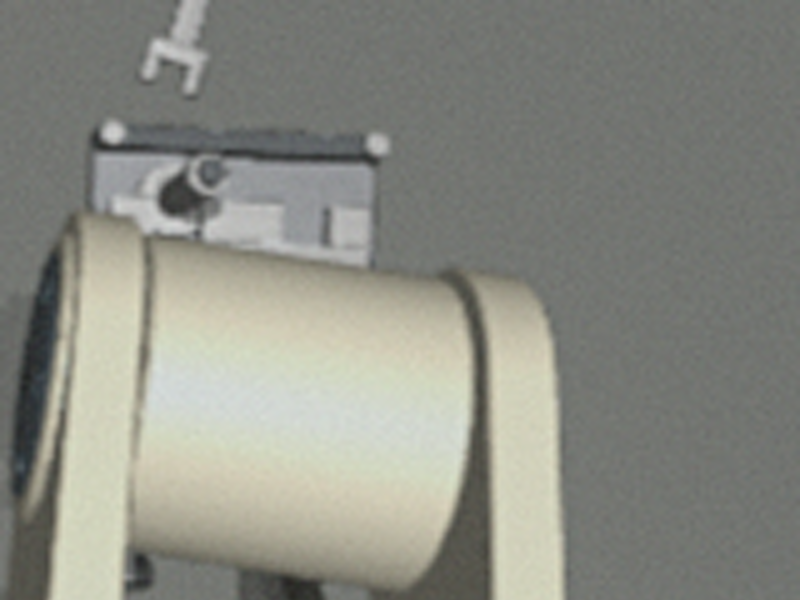

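View pics/s13.png

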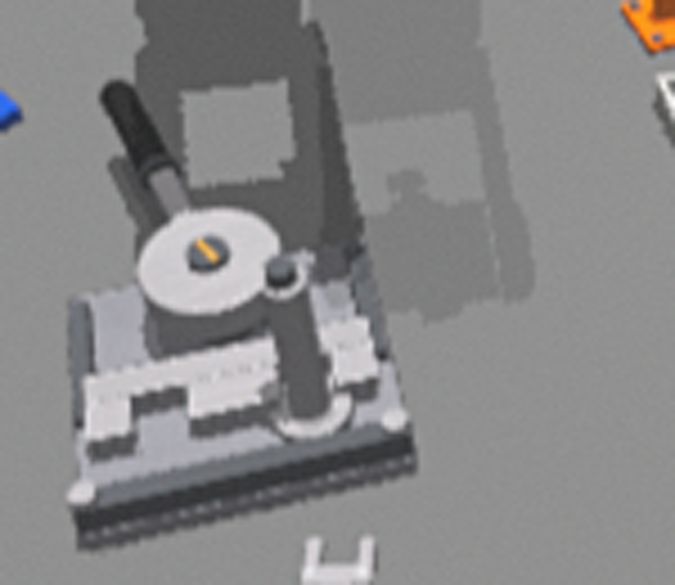

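Run:
```python
from h import *
f=lambda x,y:pix2w(290+x/5,140+y/5,.03,'top')
a,b=f(112,132),f(378,146); print(a,b,np.linalg.norm(a-b),'clamp yaw',np.arctan2((a-b)[1],(a-b)[0])-np.pi/2)
# shaft nose top at z .126
print('shaft nose',pix2w(290+210/5,140+172/5,.126,'top'), 'scene', pix2w(110+280/4.5,160+265/4.5,.126,'scene'))
K=cam('top')
# grip from initial top image
for p in [(514,357),(528,399)]: print(pix2w(p[0]/1.5,p[1]/1.5,.06,'top'))
```

```text
[ 0.64907057 -0.13071366  0.03      ] [ 0.63864539 -0.29737245  0.03      ] 0.16698454351090278 clamp yaw -0.06247263613960663
shaft nose [ 0.60763277 -0.17055937  0.126     ] scene [ 0.59550364 -0.16941394  0.126     ]
[ 0.42571572 -0.21066036  0.06      ]
[ 0.34319359 -0.2354032   0.06      ]
```

```bash
cat > wr.py <<'E'
from h import *
import sys
P=np.array([.521,-.2045])
def ang(cn):
    eyes.grab_frame(cn)
    c=cam(cn)
    for d in eyes.masks_of('wrench',cn):
        ys,xs=np.nonzero(d['mask']); W=np.array([pix2w(x,y,.057,cn,c)[:2] for x,y in zip(xs,ys)])-P
        r=np.hypot(*W.T); s=(r>.06)&(r<.2)
        if s.sum()<20: continue
        a=np.arctan2(W[s,1],W[s,0])%(2*np.pi)
        print(cn,round(d['score'],2),'n',s.sum(),'world',np.median(a).round(3),'angle',(np.median(a)+.06-np.pi+.6).round(3),'rmax',r.max().round(3))
for cn in sys.argv[1:]: ang(cn)
E
python3 wr.py wrist scene
```

```text
wrist 0.81 n 724 world 3.333 angle 0.852 rmax 0.144
scene 0.72 n 251 world 3.341 angle 0.859 rmax 0.194
```

```bash
cat > arc.py <<'E'
from fit import *
import sys
P=np.array([.521,-.2045]); r=.135
def pose(a,z=.04):
    w=2.4816+a; return P[0]+r*np.cos(w),P[1]+r*np.sin(w),z,w-np.pi/2
if __name__=='__main__':
    o=robot.get_obs(); t=o['position'][:2]-P; print('cur r',np.hypot(*t).round(4),'a',(np.arctan2(t[1],t[0])%(2*np.pi)-2.4816).round(3),'z',o['position'][2].round(4),'F',o['wrist_force'].round(1),'t',o['time'])
    for a in sys.argv[1:]:
        v=[float(s) for s in a.split(',')]
        print(a,*plan(*pose(*v)))
E
python3 arc.py .85,.14 .85
```

```text
cur r 0.1426 a -0.483 z 0.2948 F [ 0.4 -0.7  0.3] t 24.55
.85,.14 [159. 154. -66.] 1.332
.85 [159. 254. -67.] 1.332
```

carry_out(
  newtons=40,
  steps=[
    {"hand":0.7,"dp":[50,40,-20],"turn":0.15},
    {"hand":0.7,"dp":[100,80,-40],"turn":0.3},
    {"hand":0.7,"dp":[159,120,-66],"turn":0.45},
    {"hand":0.7,"dp":[159,154,-66],"turn":0.6},
    {"hand":0.7,"dp":[159,154,-66],"turn":0.75},
    {"hand":0.7,"dp":[159,154,-66],"turn":0.9},
    {"hand":0.7,"dp":[159,154,-66],"turn":1.05},
    {"hand":0.7,"dp":[159,154,-66],"turn":1.2},
    {"hand":0.7,"dp":[159,154,-66],"turn":1.332},
    {"hand":0.7,"dp":[159,154,-66],"turn":1.332},
    {"hand":0.7,"dp":[159,154,-66],"turn":1.332},
    {"hand":0.7,"dp":[159,154,-66],"turn":1.332},
  ],
)

```text
time: 25.75
position: [0.3889, -0.2304, 0.1405]
tool_rot: [-0.07, 0.066, -0.704, 0.704]
wrist_force: [0.3, -0.5, 0.2]
opening: 0.698
```

```bash
python3 -c "
from h import *
save('wrist','w14.png')"; python3 wr.py wrist; python3 arc.py .85,.14 .85,.09 .85
```

```text
wrist 0.69 n 3818 world 3.332 angle 0.851 rmax 0.189
cur r 0.1346 a 0.853 z 0.1405 F [ 0.3 -0.1  0.1] t 25.9
.85,.14 [ 0.  0. -0.] 0.001
.85,.09 [ 1. 50. -0.] 0.001
.85 [  1. 100.  -0.] 0.001
```

View pics/w14.png

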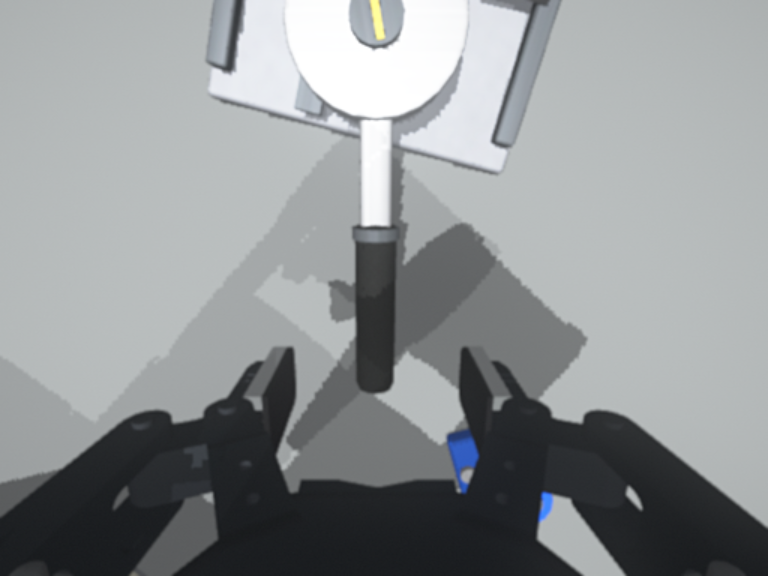

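carry_out(
  steps=[
    {"hand":0.7,"dp":[0,40,0],"turn":0},
    {"hand":0.7,"dp":[0,80,0],"turn":0},
    {"hand":0.7,"dp":[0,100,0],"turn":0},
    {"hand":0.34,"dp":[0,100,0],"turn":0},
    {"hand":0.34,"dp":[0,100,0],"turn":0},
    {"hand":0.34,"dp":[0,100,0],"turn":0},
    {"hand":0.34,"dp":[0,100,0],"turn":0},
  ],
)

```text
time: 26.6
position: [0.3903, -0.2308, 0.0417]
tool_rot: [-0.07, 0.065, -0.703, 0.705]
wrist_force: [-0.4, -0.0, 0.1]
opening: 0.341
```

```bash
python3 -c "
from h import *
save('wrist','w15.png')"; python3 arc.py .7 .55 .4 .25 .1 .0 -.03
```

```text
cur r 0.1334 a 0.858 z 0.0416 F [-0.2  0.4  1. ] t 26.65
.7 [  0.   2. -21.] 0.151
.55 [ -4.   2. -41.] 0.301
.4 [-12.   2. -60.] 0.451
.25 [-22.   2. -77.] 0.601
.1 [-35.   2. -93.] 0.751
.0 [ -44.    2. -102.] 0.851
-.03 [ -48.    2. -105.] 0.881
```

View pics/w15.png

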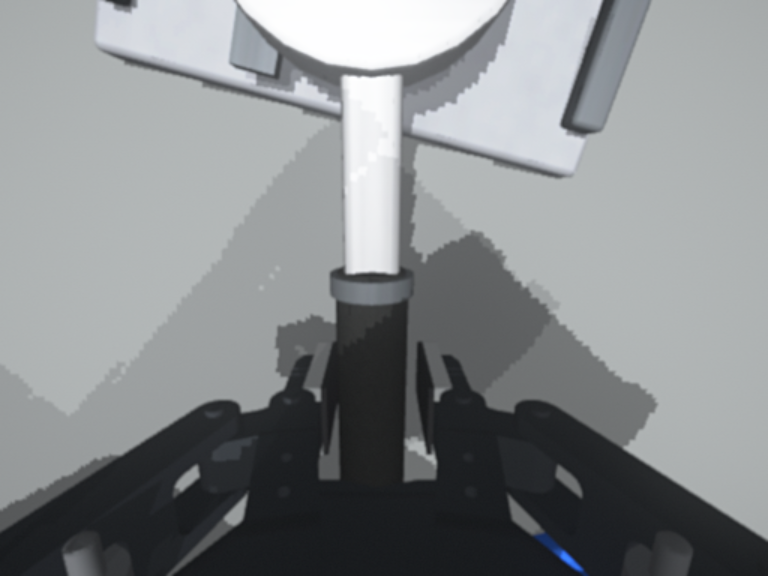

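carry_out(
  steps=[
    {"hand":0.34,"dp":[0,2,-11],"turn":0.075},
    {"hand":0.34,"dp":[0,2,-21],"turn":0.151},
    {"hand":0.34,"dp":[-2,2,-31],"turn":0.226},
    {"hand":0.34,"dp":[-4,2,-41],"turn":0.301},
    {"hand":0.34,"dp":[-8,2,-51],"turn":0.376},
    {"hand":0.34,"dp":[-12,2,-60],"turn":0.451},
    {"hand":0.34,"dp":[-17,2,-69],"turn":0.526},
    {"hand":0.34,"dp":[-22,2,-77],"turn":0.601},
    {"hand":0.34,"dp":[-28,2,-85],"turn":0.676},
    {"hand":0.34,"dp":[-35,2,-93],"turn":0.751},
    {"hand":0.34,"dp":[-44,2,-102],"turn":0.851},
    {"hand":0.34,"dp":[-44,2,-102],"turn":0.851},
    {"hand":0.34,"dp":[-44,2,-102],"turn":0.851},
  ],
)

```text
time: 27.95
position: [0.4142, -0.1224, 0.0401]
tool_rot: [-0.225, 0.231, 0.67, -0.669]
wrist_force: [-0.1, -0.4, 0.5]
opening: 0.342
```

```bash
python3 -c "
from h import *
save('wrist','w16.png')"; python3 arc.py  .15 .3 .45 .6 .75 .9 1.05 1.15 1.19
```

```text
cur r 0.1348 a 0.006 z 0.04 F [0.7 0.6 0.5] t 28.0
.15 [-1. -0. 19.] -0.147
.3 [-6. -0. 39.] -0.297
.45 [-13.  -0.  58.] -0.447
.6 [-23.  -0.  75.] -0.597
.75 [-36.  -0.  91.] -0.747
.9 [-51.  -0. 105.] -0.897
1.05 [-67.   0. 116.] -1.047
1.15 [-79.   0. 123.] -1.147
1.19 [-84.   0. 125.] -1.187
```

View pics/w16.png

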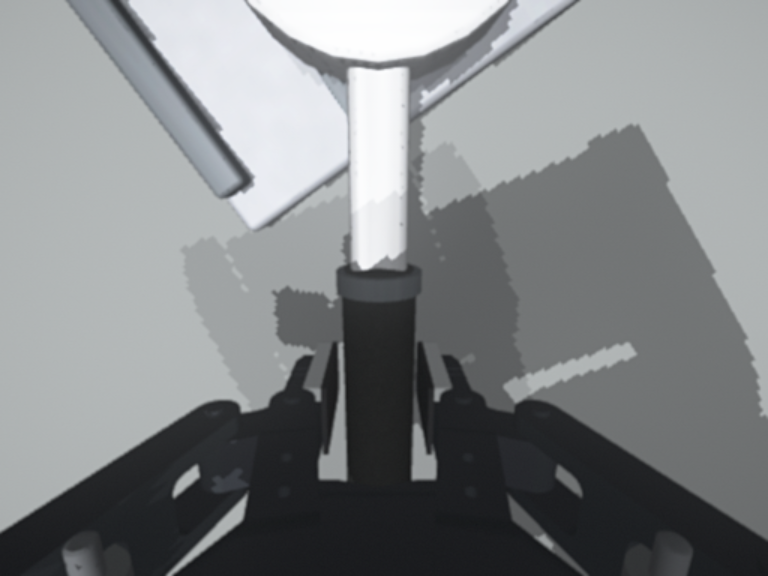

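carry_out(
  steps=[
    {"hand":0.34,"dp":[0,0,10],"turn":-0.075},
    {"hand":0.34,"dp":[-1,0,19],"turn":-0.147},
    {"hand":0.34,"dp":[-3,0,29],"turn":-0.222},
    {"hand":0.34,"dp":[-6,0,39],"turn":-0.297},
    {"hand":0.34,"dp":[-9,0,49],"turn":-0.372},
    {"hand":0.34,"dp":[-13,0,58],"turn":-0.447},
    {"hand":0.34,"dp":[-18,0,67],"turn":-0.522},
    {"hand":0.34,"dp":[-23,0,75],"turn":-0.597},
    {"hand":0.34,"dp":[-29,0,83],"turn":-0.672},
    {"hand":0.34,"dp":[-36,0,91],"turn":-0.747},
    {"hand":0.34,"dp":[-43,0,98],"turn":-0.822},
    {"hand":0.34,"dp":[-51,0,105],"turn":-0.897},
    {"hand":0.34,"dp":[-59,0,111],"turn":-0.972},
    {"hand":0.34,"dp":[-67,0,116],"turn":-1.047},
    {"hand":0.34,"dp":[-79,0,123],"turn":-1.147},
    {"hand":0.34,"dp":[-84,0,125],"turn":-1.187},
    {"hand":0.34,"dp":[-84,0,125],"turn":-1.187},
    {"hand":0.34,"dp":[-84,0,125],"turn":-1.187},
  ],
)

```text
time: 29.8
position: [0.4034, -0.2728, 0.04]
tool_rot: [-0.187, 0.183, -0.682, 0.683]
wrist_force: [-1.4, 0.5, 0.2]
opening: 0.341
```

```bash
cat > sv.py <<'E'
from h import *
import sys
k=sys.argv[1]
im=eyes.grab_frame('scene'); im=im[170:290,110:230]; a=cv2.resize(im[:,:,::-1],None,fx=3.3,fy=3.3,interpolation=cv2.INTER_CUBIC)
w=eyes.grab_frame('wrist'); w=cv2.resize(w[:,:,::-1],(400,396))
cv2.imwrite('pics/'+k,np.hstack([a,w]))
E
python3 sv.py v17.png; python3 arc.py 1.05 .9 .75 .6 .45 .3 .15 0
```

```text
cur r 0.1357 a 1.185 z 0.04 F [-1.2  0.1 -0.1] t 29.9
1.05 [ -2.  -0. -18.] 0.14
.9 [ -6.  -0. -38.] 0.29
.75 [-14.  -0. -57.] 0.44
.6 [-24.  -0. -74.] 0.59
.45 [-36.  -0. -90.] 0.74
.3 [ -51.   -0. -104.] 0.89
.15 [ -67.   -0. -116.] 1.04
0 [ -85.   -0. -125.] 1.19
```

View pics/v17.png

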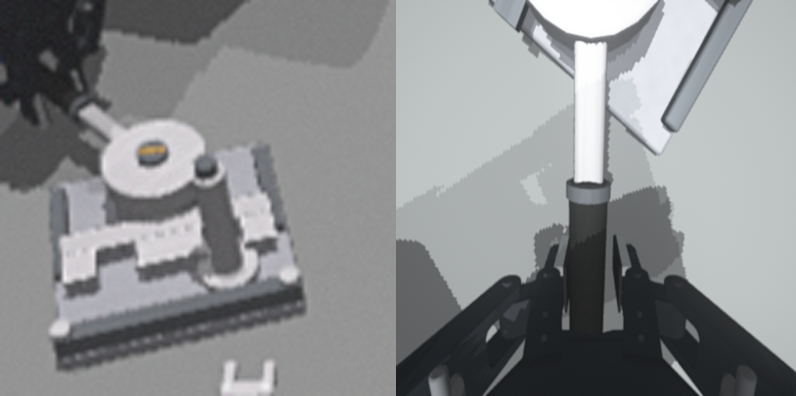

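carry_out(
  steps=[
    {"hand":0.34,"dp":[0,0,-9],"turn":0.07},
    {"hand":0.34,"dp":[-2,0,-18],"turn":0.14},
    {"hand":0.34,"dp":[-4,0,-28],"turn":0.215},
    {"hand":0.34,"dp":[-6,0,-38],"turn":0.29},
    {"hand":0.34,"dp":[-10,0,-48],"turn":0.365},
    {"hand":0.34,"dp":[-14,0,-57],"turn":0.44},
    {"hand":0.34,"dp":[-19,0,-66],"turn":0.515},
    {"hand":0.34,"dp":[-24,0,-74],"turn":0.59},
    {"hand":0.34,"dp":[-30,0,-82],"turn":0.665},
    {"hand":0.34,"dp":[-36,0,-90],"turn":0.74},
    {"hand":0.34,"dp":[-43,0,-97],"turn":0.815},
    {"hand":0.34,"dp":[-51,0,-104],"turn":0.89},
    {"hand":0.34,"dp":[-67,0,-116],"turn":1.04},
    {"hand":0.34,"dp":[-85,0,-125],"turn":1.19},
    {"hand":0.34,"dp":[-85,0,-125],"turn":1.19},
    {"hand":0.34,"dp":[-85,0,-125],"turn":1.19},
  ],
)

```text
time: 31.5
position: [0.4138, -0.1216, 0.0401]
tool_rot: [-0.225, 0.23, 0.67, -0.669]
wrist_force: [0.7, -0.8, 0.4]
opening: 0.34
```

```bash
python3 sv.py v18.png; python3 arc.py .15 .3 .45 .6 .75 .9 1.05 1.15 1.19
```

```text
cur r 0.1356 a 0.006 z 0.04 F [ 0.6 -0.3 -0.1] t 31.6
.15 [-2. -0. 19.] -0.147
.3 [-7. -0. 39.] -0.297
.45 [-14.  -0.  58.] -0.447
.6 [-24.  -0.  75.] -0.597
.75 [-37.  -0.  91.] -0.747
.9 [-51.  -0. 105.] -0.897
1.05 [-68.   0. 116.] -1.047
1.15 [-80.   0. 123.] -1.147
1.19 [-85.   0. 125.] -1.187
```

View pics/v18.png

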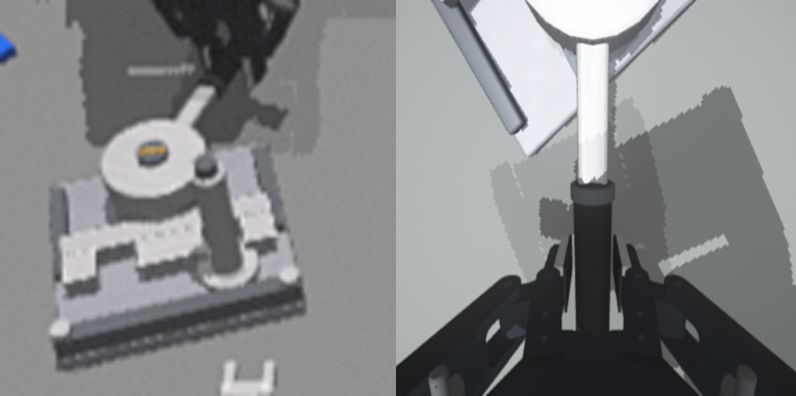

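carry_out(
  steps=[
    {"hand":0.34,"dp":[0,0,10],"turn":-0.075},
    {"hand":0.34,"dp":[-1,0,19],"turn":-0.147},
    {"hand":0.34,"dp":[-3,0,29],"turn":-0.222},
    {"hand":0.34,"dp":[-6,0,39],"turn":-0.297},
    {"hand":0.34,"dp":[-9,0,49],"turn":-0.372},
    {"hand":0.34,"dp":[-14,0,58],"turn":-0.447},
    {"hand":0.34,"dp":[-18,0,67],"turn":-0.522},
    {"hand":0.34,"dp":[-24,0,75],"turn":-0.597},
    {"hand":0.34,"dp":[-30,0,83],"turn":-0.672},
    {"hand":0.34,"dp":[-37,0,91],"turn":-0.747},
    {"hand":0.34,"dp":[-44,0,98],"turn":-0.822},
    {"hand":0.34,"dp":[-51,0,105],"turn":-0.897},
    {"hand":0.34,"dp":[-59,0,111],"turn":-0.972},
    {"hand":0.34,"dp":[-68,0,116],"turn":-1.047},
    {"hand":0.34,"dp":[-80,0,123],"turn":-1.147},
    {"hand":0.34,"dp":[-85,0,125],"turn":-1.187},
    {"hand":0.34,"dp":[-85,0,125],"turn":-1.187},
    {"hand":0.34,"dp":[-85,0,125],"turn":-1.187},
  ],
)

```text
time: 33.4
position: [0.4034, -0.2729, 0.0399]
tool_rot: [-0.187, 0.183, -0.682, 0.683]
wrist_force: [-1.0, 0.1, -0.8]
opening: 0.338
```

```bash
python3 sv.py v19.png; python3 arc.py 1.05  .6  0
```

```text
cur r 0.1357 a 1.186 z 0.04 F [-1.7  0.8 -0.2] t 33.5
1.05 [ -2.  -0. -18.] 0.139
.6 [-24.  -0. -75.] 0.589
0 [ -85.   -0. -125.] 1.189
```

carry_out(
  steps=[
    {"hand":0.34,"dp":[0,0,-9],"turn":0.07},
    {"hand":0.34,"dp":[-2,0,-18],"turn":0.14},
    {"hand":0.34,"dp":[-4,0,-28],"turn":0.215},
    {"hand":0.34,"dp":[-6,0,-38],"turn":0.29},
    {"hand":0.34,"dp":[-10,0,-48],"turn":0.365},
    {"hand":0.34,"dp":[-14,0,-57],"turn":0.44},
    {"hand":0.34,"dp":[-19,0,-66],"turn":0.515},
    {"hand":0.34,"dp":[-24,0,-74],"turn":0.59},
    {"hand":0.34,"dp":[-30,0,-82],"turn":0.665},
    {"hand":0.34,"dp":[-36,0,-90],"turn":0.74},
    {"hand":0.34,"dp":[-43,0,-97],"turn":0.815},
    {"hand":0.34,"dp":[-51,0,-104],"turn":0.89},
    {"hand":0.34,"dp":[-67,0,-116],"turn":1.04},
    {"hand":0.34,"dp":[-85,0,-125],"turn":1.19},
    {"hand":0.34,"dp":[-85,0,-125],"turn":1.19},
    {"hand":0.34,"dp":[-85,0,-125],"turn":1.19},
  ],
)

```text
time: 35.1
position: [0.414, -0.1217, 0.04]
tool_rot: [-0.225, 0.23, 0.67, -0.669]
wrist_force: [0.3, -0.3, -0.3]
opening: 0.339
```

View pics/v19.png

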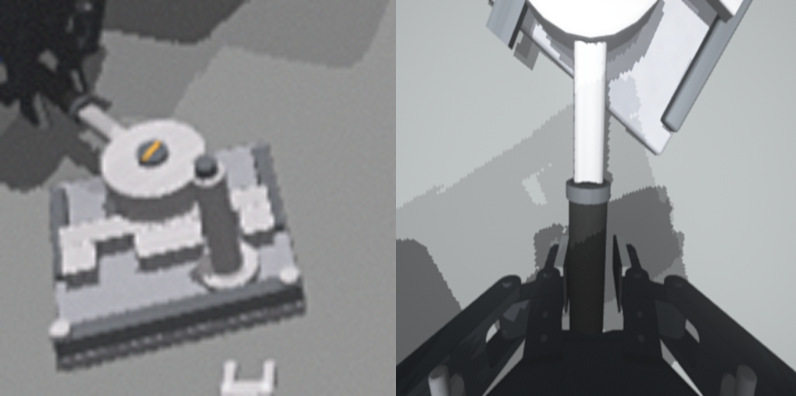

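```bash
python3 arc.py .15 .3 .45 .6 .75 .9 1.05 1.15 1.19
```

```text
cur r 0.1353 a 0.002 z 0.04 F [ 0.3 -0.3 -0.3] t 35.1
.15 [-2. -0. 20.] -0.145
.3 [-6. -0. 40.] -0.295
.45 [-13.  -0.  59.] -0.445
.6 [-23.  -0.  76.] -0.595
.75 [-36.  -0.  92.] -0.745
.9 [-51.  -0. 106.] -0.895
1.05 [-68.   0. 117.] -1.045
1.15 [-80.   0. 123.] -1.145
1.19 [-84.   0. 126.] -1.185
```

carry_out(
  steps=[
    {"hand":0.34,"dp":[0,0,10],"turn":-0.075},
    {"hand":0.34,"dp":[-1,0,19],"turn":-0.147},
    {"hand":0.34,"dp":[-3,0,29],"turn":-0.222},
    {"hand":0.34,"dp":[-6,0,39],"turn":-0.297},
    {"hand":0.34,"dp":[-9,0,49],"turn":-0.372},
    {"hand":0.34,"dp":[-14,0,58],"turn":-0.447},
    {"hand":0.34,"dp":[-18,0,67],"turn":-0.522},
    {"hand":0.34,"dp":[-24,0,75],"turn":-0.597},
    {"hand":0.34,"dp":[-30,0,83],"turn":-0.672},
    {"hand":0.34,"dp":[-37,0,91],"turn":-0.747},
    {"hand":0.34,"dp":[-44,0,98],"turn":-0.822},
    {"hand":0.34,"dp":[-51,0,105],"turn":-0.897},
    {"hand":0.34,"dp":[-59,0,111],"turn":-0.972},
    {"hand":0.34,"dp":[-68,0,116],"turn":-1.047},
    {"hand":0.34,"dp":[-80,0,123],"turn":-1.147},
    {"hand":0.34,"dp":[-85,0,125],"turn":-1.187},
    {"hand":0.34,"dp":[-85,0,125],"turn":-1.187},
    {"hand":0.34,"dp":[-85,0,125],"turn":-1.187},
  ],
)

```text
time: 36.9
position: [0.4042, -0.2727, 0.0399]
tool_rot: [-0.188, 0.184, -0.682, 0.683]
wrist_force: [-0.7, 0.6, -0.8]
opening: 0.337
```

```bash
python3 sv.py v20.png; python3 arc.py 1.05  .6  0
```

```text
cur r 0.1349 a 1.188 z 0.04 F [-1.9  1.1  0.1] t 37.0
1.05 [ -1.  -0. -19.] 0.142
.6 [-23.  -0. -75.] 0.592
0 [ -85.   -0. -125.] 1.192
```

carry_out(
  steps=[
    {"hand":0.34,"dp":[0,0,-9],"turn":0.07},
    {"hand":0.34,"dp":[-2,0,-18],"turn":0.14},
    {"hand":0.34,"dp":[-4,0,-28],"turn":0.215},
    {"hand":0.34,"dp":[-6,0,-38],"turn":0.29},
    {"hand":0.34,"dp":[-10,0,-48],"turn":0.365},
    {"hand":0.34,"dp":[-14,0,-57],"turn":0.44},
    {"hand":0.34,"dp":[-19,0,-66],"turn":0.515},
    {"hand":0.34,"dp":[-24,0,-74],"turn":0.59},
    {"hand":0.34,"dp":[-30,0,-82],"turn":0.665},
    {"hand":0.34,"dp":[-36,0,-90],"turn":0.74},
    {"hand":0.34,"dp":[-43,0,-97],"turn":0.815},
    {"hand":0.34,"dp":[-51,0,-104],"turn":0.89},
    {"hand":0.34,"dp":[-67,0,-116],"turn":1.04},
    {"hand":0.34,"dp":[-85,0,-125],"turn":1.19},
    {"hand":0.34,"dp":[-85,0,-125],"turn":1.19},
    {"hand":0.34,"dp":[-85,0,-125],"turn":1.19},
  ],
)

```text
time: 38.6
position: [0.4144, -0.1215, 0.0401]
tool_rot: [-0.224, 0.229, 0.67, -0.669]
wrist_force: [-0.1, -0.5, 0.1]
opening: 0.345
```

View pics/v20.png

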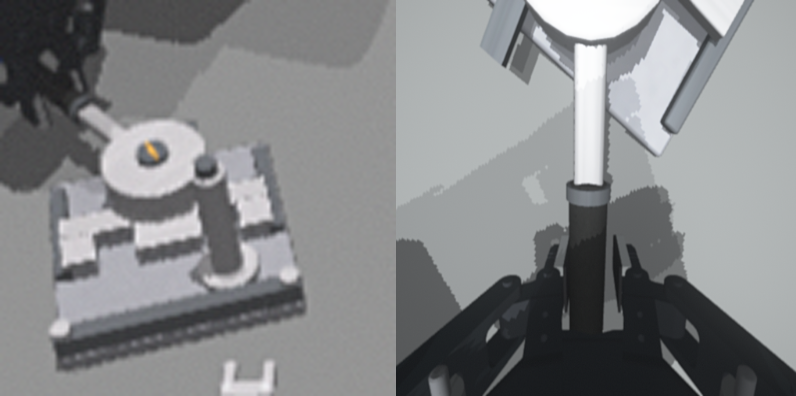

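```bash
python3 arc.py .15  .6  1.19; python3 sv.py v21.png
```

```text
cur r 0.1351 a -0.002 z 0.0401 F [-0.1 -0.5  0.1] t 38.6
.15 [-1. -0. 20.] -0.142
.6 [-23.  -0.  77.] -0.592
1.19 [-84.   0. 126.] -1.182
```

```bash
cat > nut.py <<'E'
from h import *
import sys
def nut(f,fx,v0,crop=True):
    im=cv2.imread('pics/'+f)
    if crop: im=im[:,:396]
    h=cv2.cvtColor(im,cv2.COLOR_BGR2HSV); m=(h[...,0]>10)&(h[...,0]<30)&(h[...,1]>110)&(h[...,2]>110)
    ys,xs=np.nonzero(m); s=(np.abs(110+xs/fx-156)<12)&(np.abs(v0+ys/fx-217)<12); xs,ys=xs[s],ys[s]
    c=cam('scene'); W=np.array([pix2w(110+x/fx,v0+y/fx,.076,'scene',c)[:2] for x,y in zip(xs,ys)])
    d=np.linalg.svd(W-W.mean(0))[2][0]; print(f,len(xs),W.mean(0).round(4),'deg',np.degrees(np.arctan2(d[1],d[0])).round(1)%180)
nut('s13.png',4.5,160,False)
for f in sys.argv[1:]: nut(f,3.3,170)
E
python3 nut.py v17.png v18.png v19.png v20.png v21.png
```

```text
s13.png 201 [ 0.5228 -0.2048] deg 21.6
v17.png 85 [ 0.5216 -0.2053] deg 75.6
v18.png 84 [ 0.5216 -0.2052] deg 75.4
v19.png 109 [ 0.5219 -0.2053] deg 137.3
v20.png 86 [ 0.5228 -0.2049] deg 13.4
v21.png 85 [ 0.5227 -0.2049] deg 13.6
```

View pics/v21.png

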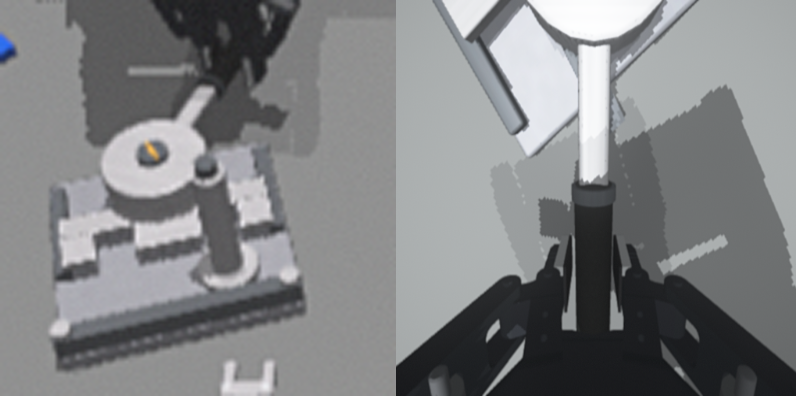

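carry_out(
  steps=[
    {"hand":0.34,"dp":[0,0,10],"turn":-0.075},
    {"hand":0.34,"dp":[-1,0,20],"turn":-0.147},
    {"hand":0.34,"dp":[-3,0,30],"turn":-0.222},
    {"hand":0.34,"dp":[-6,0,40],"turn":-0.297},
    {"hand":0.34,"dp":[-9,0,50],"turn":-0.372},
    {"hand":0.34,"dp":[-14,0,59],"turn":-0.447},
    {"hand":0.34,"dp":[-18,0,68],"turn":-0.522},
    {"hand":0.34,"dp":[-24,0,77],"turn":-0.597},
    {"hand":0.34,"dp":[-30,0,84],"turn":-0.672},
    {"hand":0.34,"dp":[-37,0,92],"turn":-0.747},
    {"hand":0.34,"dp":[-44,0,99],"turn":-0.822},
    {"hand":0.34,"dp":[-51,0,106],"turn":-0.897},
    {"hand":0.34,"dp":[-53,0,107],"turn":-0.92},
    {"hand":0.34,"dp":[-53,0,107],"turn":-0.92},
    {"hand":0.34,"dp":[-53,0,107],"turn":-0.92},
  ],
)

```text
time: 40.2
position: [0.3903, -0.2389, 0.0398]
tool_rot: [-0.095, 0.091, -0.701, 0.701]
wrist_force: [-1.8, 0.9, -0.0]
opening: 0.34
```

```bash
python3 sv.py v22.png; python3 nut.py v22.png; python3 arc.py .75 .6 .45 .3 .15 0 -.03 -.04
```

```text
s13.png 201 [ 0.5228 -0.2048] deg 21.6
v22.png 105 [ 0.5222 -0.2046] deg 56.5
cur r 0.1349 a 0.917 z 0.0398 F [-1.6  1.1  0.6] t 40.3
.75 [ -2.  -0. -22.] 0.175
.6 [ -7.  -0. -42.] 0.325
.45 [-15.  -0. -61.] 0.475
.3 [-25.  -0. -78.] 0.625
.15 [-38.  -0. -93.] 0.775
0 [ -54.   -0. -107.] 0.925
-.03 [ -57.   -0. -109.] 0.955
-.04 [ -58.   -0. -110.] 0.965
```

View pics/v22.png

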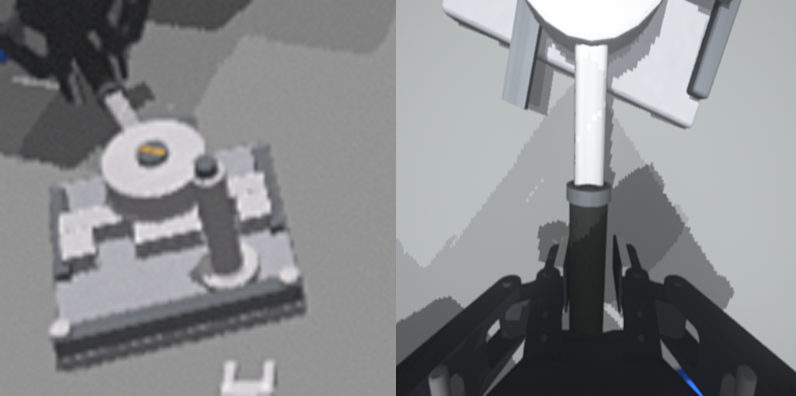

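carry_out(
  steps=[
    {"hand":0.34,"dp":[0,0,-11],"turn":0.09},
    {"hand":0.34,"dp":[-2,0,-22],"turn":0.175},
    {"hand":0.34,"dp":[-4,0,-32],"turn":0.25},
    {"hand":0.34,"dp":[-7,0,-42],"turn":0.325},
    {"hand":0.34,"dp":[-11,0,-52],"turn":0.4},
    {"hand":0.34,"dp":[-15,0,-61],"turn":0.475},
    {"hand":0.34,"dp":[-20,0,-70],"turn":0.55},
    {"hand":0.34,"dp":[-25,0,-78],"turn":0.625},
    {"hand":0.34,"dp":[-31,0,-86],"turn":0.7},
    {"hand":0.34,"dp":[-38,0,-93],"turn":0.775},
    {"hand":0.34,"dp":[-46,0,-100],"turn":0.85},
    {"hand":0.34,"dp":[-54,0,-107],"turn":0.925},
    {"hand":0.34,"dp":[-57,0,-109],"turn":0.955},
    {"hand":0.34,"dp":[-57,0,-109],"turn":0.955},
    {"hand":0.34,"dp":[-57,0,-109],"turn":0.955},
  ],
)

```text
time: 41.8
position: [0.4166, -0.1194, 0.04]
tool_rot: [0.237, -0.24, -0.666, 0.666]
wrist_force: [-4.6, -10.8, 1.0]
opening: 0.344
```

```bash
python3 sv.py v23.png; python3 nut.py v23.png; python3 arc.py 0 -.03 -.04 -.05 -.06; python3 wr.py wrist
```

```text
s13.png 201 [ 0.5228 -0.2048] deg 21.6
v23.png 106 [ 0.5222 -0.2046] deg 56.9
cur r 0.1347 a -0.024 z 0.04 F [ -4.6 -10.9   2.1] t 41.9
0 [0. 0. 3.] -0.028
-.03 [ 0.  0. -1.] 0.002
-.04 [ 0.  0. -2.] 0.012
-.05 [ 0.  0. -4.] 0.022
-.06 [ 0.  0. -5.] 0.032
wrist 0.91 n 9856 world 2.49 angle 0.009 rmax 0.167
```

View pics/v23.png

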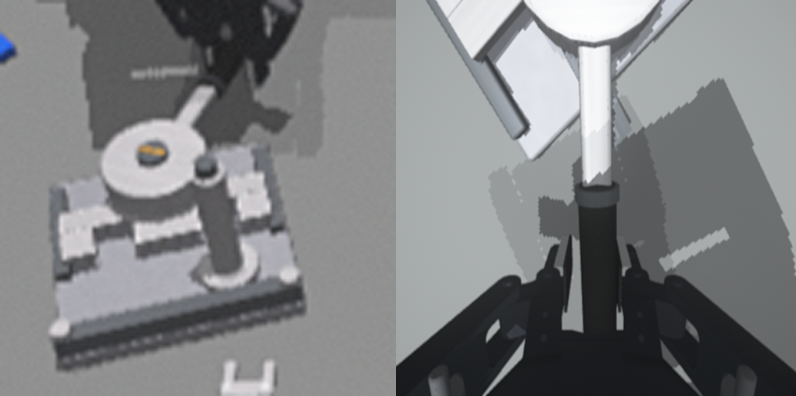

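carry_out(
  steps=[
    {"hand":0.34,"dp":[0,0,4],"turn":0},
    {"hand":0.7,"dp":[0,0,4],"turn":0},
    {"hand":0.7,"dp":[0,0,4],"turn":0},
    {"hand":0.7,"dp":[0,0,4],"turn":0},
    {"hand":0.7,"dp":[0,-40,4],"turn":0},
    {"hand":0.7,"dp":[0,-80,4],"turn":0},
    {"hand":0.7,"dp":[0,-130,4],"turn":0},
    {"hand":0.7,"dp":[0,-180,4],"turn":-0.15},
    {"hand":0.7,"dp":[0,-220,4],"turn":-0.3},
    {"hand":0.7,"dp":[0,-240,4],"turn":-0.45},
    {"hand":0.7,"dp":[0,-240,4],"turn":-0.6},
    {"hand":0.7,"dp":[0,-240,4],"turn":-0.6},
  ],
)

```text
time: 43.2
position: [0.4131, -0.1219, 0.2808]
tool_rot: [0.028, -0.033, -0.706, 0.707]
wrist_force: [0.4, 0.5, -0.2]
opening: 0.7
```

```bash
cat > sh.py <<'E'
from fit import *
def run(cams=('wrist','scene','top'),z0=.016,p0=(.608,-.170,0)):
    L=[]
    for cn in cams:
        eyes.grab_frame(cn); c=cam(cn)
        for d in eyes.masks_of('shaft_a',cn):
            if d['score']<.4: continue
            p,s=fit('shaft',[(d['mask'],c)],p0,z0,yaw=False); print(cn,round(d['score'],2),p[:2].round(4),round(s,3),np.round(d['box']))
            if s>.75: L.append((d['mask'],c))
    if L:
        p,s=fit('shaft',L,p0,z0,yaw=False); print('joint',p[:2].round(4),round(s,3))
if __name__=='__main__': run()
E
python3 sh.py; python3 wr.py scene; python3 -c "
from h import *
save('wrist','w24.png');save('scene','s24.png')"; python3 pl.py .608,-.17,.26,-.05
```

```text
wrist 0.82 [ 0.6075 -0.1713] 0.957 [255.   0. 290.  32.]
scene 0.96 [ 0.6088 -0.1713] 0.884 [169. 219. 192. 260.]
top 0.75 [ 0.6069 -0.1697] 0.861 [318. 170. 335. 189.]
joint [ 0.6072 -0.1709] 0.898
scene 0.97 n 265 world 2.486 angle 0.004 rmax 0.192
[ 0.4127 -0.122   0.2798]
.608,-.17,.26,-.05 (array([-199.,   21.,   30.]), np.float64(1.532))
```

View pics/w24.png

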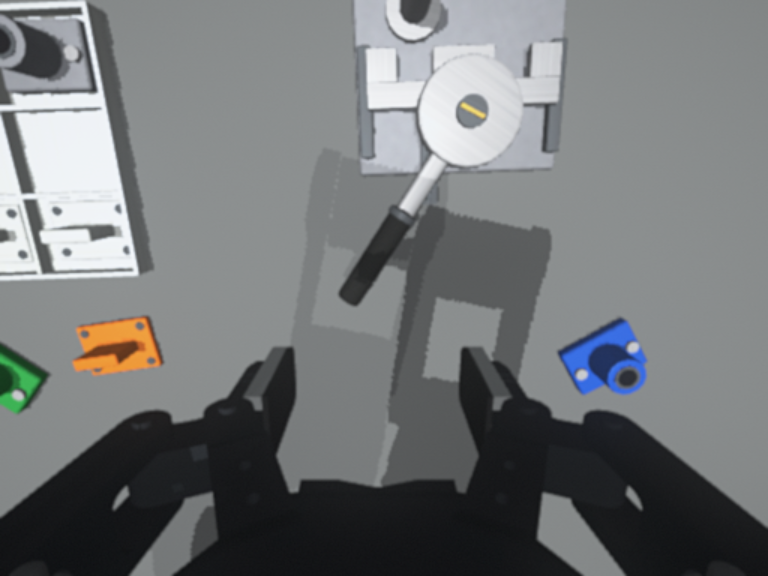

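View pics/s24.png

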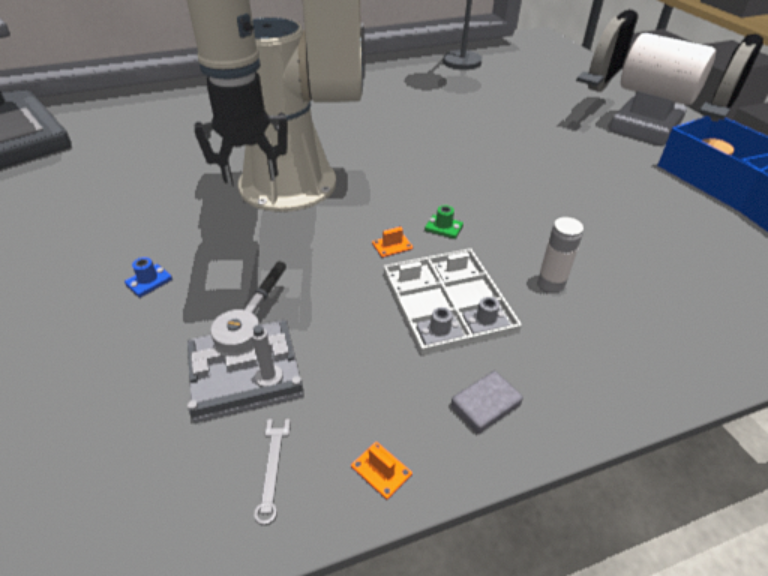

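```bash
python3 pl.py .6075,-.171,.22,-1.62 .6075,-.171,.09,-1.62
```

```text
[ 0.4127 -0.122   0.2798]
.6075,-.171,.22,-1.62 (array([-198.,   61.,   31.]), np.float64(-0.04))
.6075,-.171,.09,-1.62 (array([-197.,  191.,   31.]), np.float64(-0.04))
```

carry_out(
  steps=[
    {"hand":0.7,"dp":[-45,10,7],"turn":0},
    {"hand":0.7,"dp":[-90,20,14],"turn":-0.02},
    {"hand":0.7,"dp":[-135,30,21],"turn":-0.04},
    {"hand":0.7,"dp":[-180,50,28],"turn":-0.04},
    {"hand":0.7,"dp":[-198,61,31],"turn":-0.04},
    {"hand":0.7,"dp":[-198,61,31],"turn":-0.04},
    {"hand":0.7,"dp":[-198,61,31],"turn":-0.04},
    {"hand":0.7,"dp":[-198,61,31],"turn":-0.04},
  ],
)

```text
time: 44.5
position: [0.6066, -0.1705, 0.2204]
tool_rot: [0.016, -0.019, -0.706, 0.707]
wrist_force: [0.3, -0.0, 0.0]
opening: 0.699
```

```bash
python3 -c "
from h import *
save('wrist','w25.png')"; python3 sh.py; python3 pl.py .6075,-.171,.15,-1.62 .6075,-.171,.09,-1.62
```

```text
wrist 0.69 [ 0.6088 -0.1707] 0.97 [230. 152. 267. 212.]
scene 0.6 [ 0.6127 -0.1449] 0.149 [129. 221. 190. 250.]
scene 0.59 [ 0.6077 -0.1713] 0.902 [166. 216. 191. 260.]
top 0.73 [ 0.6067 -0.1686] 0.882 [320. 169. 333. 190.]
joint [ 0.6085 -0.1707] 0.901
[ 0.6073 -0.1706  0.2203]
.6075,-.171,.15,-1.62 (array([ 0., 70.,  0.]), np.float64(0.0))
.6075,-.171,.09,-1.62 (array([  1., 130.,   0.]), np.float64(0.0))
```

View pics/w25.png

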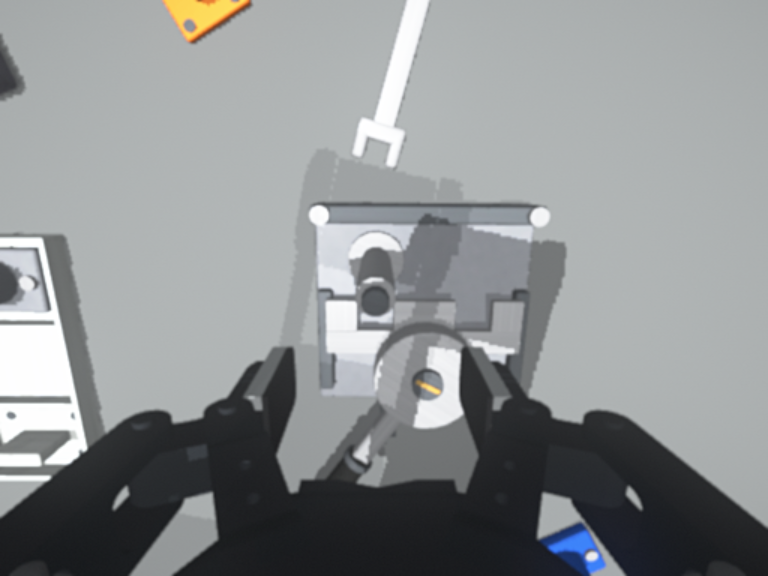

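carry_out(
  newtons=90,
  steps=[
    {"hand":0.7,"dp":[0,40,0],"turn":0},
    {"hand":0.7,"dp":[0,75,0],"turn":0},
    {"hand":0.7,"dp":[0,105,0],"turn":0},
    {"hand":0.7,"dp":[0,125,0],"turn":0},
    {"hand":0.7,"dp":[0,130,0],"turn":0},
    {"hand":0.7,"dp":[0,130,0],"turn":0},
    {"hand":0,"dp":[0,130,0],"turn":0},
    {"hand":0,"dp":[0,130,0],"turn":0},
    {"hand":0,"dp":[0,130,0],"turn":0},
    {"hand":0,"dp":[0,130,0],"turn":0},
    {"hand":0,"dp":[0,130,0],"turn":0},
    {"hand":0,"dp":[0,130,0],"turn":0},
    {"hand":0,"dp":[0,130,0],"turn":0},
  ],
)

```text
time: 46.15
position: [0.609, -0.1709, 0.0919]
tool_rot: [0.015, -0.02, -0.706, 0.708]
wrist_force: [0.4, 1.6, 5.9]
opening: 0.26
```

```bash
python3 -c "
from h import *
save('wrist','w26.png')"; python3 pl.py .6075,-.171,.10,-1.62 .6075,-.171,.17,-1.62
```

```text
[ 0.609  -0.1709  0.0919]
.6075,-.171,.10,-1.62 (array([ 1., -8.,  0.]), np.float64(0.0))
.6075,-.171,.17,-1.62 (array([  1., -78.,   0.]), np.float64(0.0))
```

View pics/w26.png

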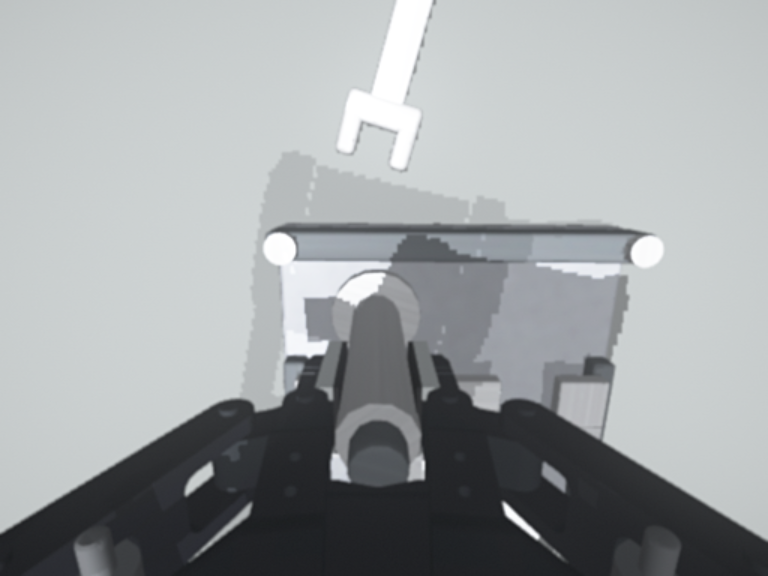

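carry_out(
  newtons=110,
  steps=[
    {"hand":0,"dp":[0,-4,0],"turn":0},
    {"hand":0,"dp":[0,-8,0],"turn":0},
    {"hand":0,"dp":[0,-12,0],"turn":0},
    {"hand":0,"dp":[0,-12,0],"turn":0},
  ],
)

```text
time: 46.6
position: [0.6091, -0.171, 0.1044]
tool_rot: [0.014, -0.02, -0.706, 0.708]
wrist_force: [0.0, -0.5, -3.6]
opening: 0.255
```

```bash
python3 fit.py scene cover_a,housing_a; python3 pl.py .6075,-.171,.155,-1.62 .5276,.1535,.155,-1.62  .5276,.1535,.081,-1.62
```

```text
scene cover_a 0.8 pose [ 0.452   0.2551 -0.0628] iou 0.893 box [290. 169. 320. 190.]
scene cover_a 0.69 pose [0.4473 0.1519 0.1937] iou 0.729 box [261. 175. 286. 193.]
scene housing_a 0.71 pose [0.6    0.1499 0.0355] iou 0.887 box [279. 208. 307. 231.]
scene housing_a 0.68 pose [0.6025 0.2445 0.0257] iou 0.847 box [309. 199. 340. 224.]
scene housing_a 0.41 pose [0.4427 0.1509 0.028 ] iou 0.66 box [261. 176. 288. 194.]
[ 0.6087 -0.1709  0.1037]
.6075,-.171,.155,-1.62 (array([  1., -51.,   0.]), np.float64(0.0))
.5276,.1535,.155,-1.62 (array([  97.,  -53., -320.]), np.float64(0.0))
.5276,.1535,.081,-1.62 (array([  97.,   21., -320.]), np.float64(0.0))
```

carry_out(
  steps=[
    {"hand":0,"dp":[0,-25,0],"turn":0},
    {"hand":0,"dp":[0,-51,0],"turn":0},
    {"hand":0,"dp":[5,-52,-15],"turn":0},
    {"hand":0,"dp":[13,-52,-45],"turn":0},
    {"hand":0,"dp":[23,-52,-80],"turn":0},
    {"hand":0,"dp":[33,-52,-115],"turn":0},
    {"hand":0,"dp":[44,-52,-150],"turn":0},
    {"hand":0,"dp":[55,-52,-185],"turn":0},
    {"hand":0,"dp":[66,-52,-220],"turn":0},
    {"hand":0,"dp":[77,-52,-255],"turn":0},
    {"hand":0,"dp":[86,-53,-285],"turn":0},
    {"hand":0,"dp":[93,-53,-307],"turn":0},
    {"hand":0,"dp":[97,-53,-320],"turn":0},
    {"hand":0,"dp":[97,-53,-320],"turn":0},
    {"hand":0,"dp":[97,-53,-320],"turn":0},
    {"hand":0,"dp":[97,-53,-320],"turn":0},
  ],
)

```text
time: 48.35
position: [0.5272, 0.1528, 0.1551]
tool_rot: [0.015, -0.02, -0.706, 0.708]
wrist_force: [-0.4, -0.4, -3.9]
opening: 0.253
```

```bash
python3 -c "
from h import *
save('wrist','w27.png');save('scene','s27.png')"; python3 fit.py wrist cover_a,housing_a; python3 pl.py .5276,.1535,.155,-1.62  .5276,.1535,.081,-1.62
```

```text
wrist cover_a 0.89 pose [ 0.457   0.2551 -0.0543] iou 0.898 box [129. 222. 201. 276.]
wrist cover_a 0.63 pose [0.4428 0.1327 0.6277] iou 0.031 box [273. 224. 291. 238.]
wrist housing_a 0.96 pose [ 0.6097  0.2435 -0.0786] iou 0.968 box [108.  72. 196. 141.]
wrist housing_a 0.84 pose [ 0.6046  0.1494 -0.0669] iou 0.984 box [212.  76. 293. 138.]
[0.5273 0.153  0.1553]
.5276,.1535,.155,-1.62 (array([-0.,  0., -1.]), np.float64(-0.001))
.5276,.1535,.081,-1.62 (array([ 0., 74., -1.]), np.float64(-0.001))
```

View pics/w27.png

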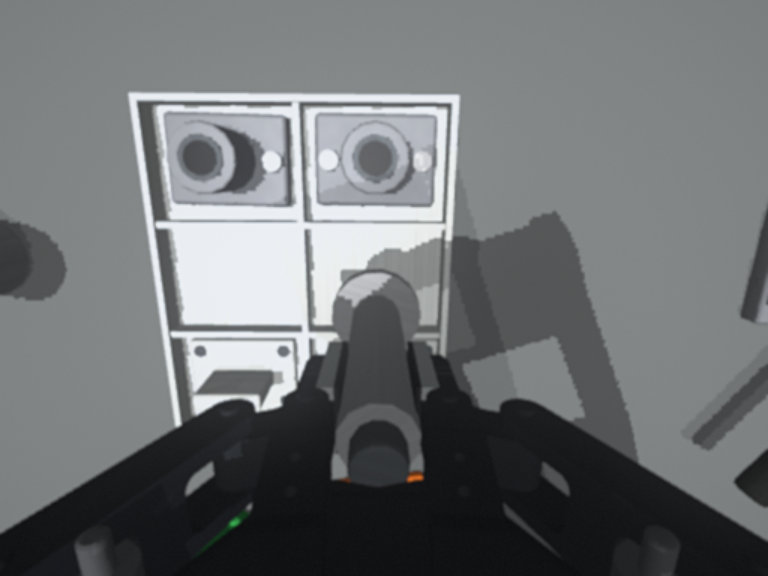

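View pics/s27.png

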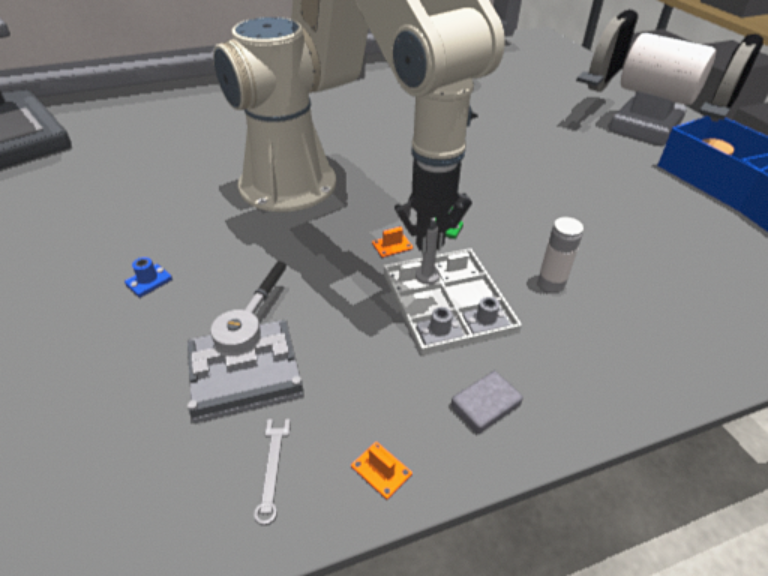

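carry_out(
  steps=[
    {"hand":0,"dp":[0,20,-1],"turn":0},
    {"hand":0,"dp":[0,40,-1],"turn":0},
    {"hand":0,"dp":[0,58,-1],"turn":0},
    {"hand":0,"dp":[0,68,-1],"turn":0},
    {"hand":0,"dp":[0,73,-1],"turn":0},
    {"hand":0,"dp":[0,74,-1],"turn":0},
    {"hand":0,"dp":[0,74,-1],"turn":0},
  ],
)

```text
time: 49.3
position: [0.5284, 0.1539, 0.0818]
tool_rot: [0.015, -0.021, -0.706, 0.708]
wrist_force: [-0.1, -0.7, -3.5]
opening: 0.252
```

```bash
python3 -c "
from h import *
save('wrist','w28.png');save('scene','s28.png');print(robot.get_obs()['position'],robot.get_obs()['wrist_force'])"
```

```text
[0.52850412 0.15400608 0.08210851] [ 0.07307545  0.06364676 -3.18487967]
```

View pics/w28.png

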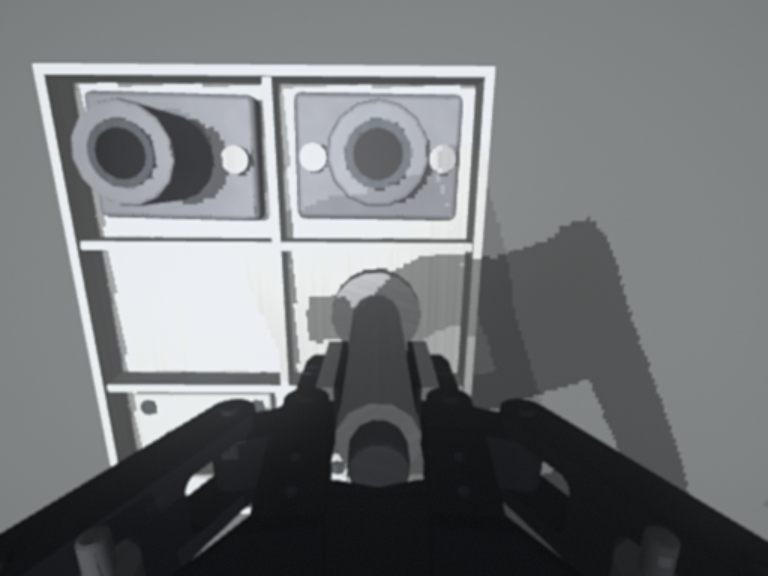

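Not touching down yet, since the wrist still reads the shaft's weight. I'll lower in 1 mm steps until it lands.

carry_out(
  steps=[
    {"hand":0,"dp":[0,1,0],"turn":0},
    {"hand":0,"dp":[0,2,0],"turn":0},
    {"hand":0,"dp":[0,2,0],"turn":0},
  ],
)

```text
time: 49.7
position: [0.5285, 0.154, 0.0802]
tool_rot: [0.015, -0.021, -0.706, 0.707]
wrist_force: [0.9, 0.4, -3.9]
opening: 0.251
```

carry_out(
  steps=[
    {"hand":0,"dp":[0,1,0],"turn":0},
    {"hand":0,"dp":[0,2,0],"turn":0},
    {"hand":0,"dp":[0,2,0],"turn":0},
  ],
)

```text
time: 50.0
position: [0.529, 0.1543, 0.0798]
tool_rot: [0.014, -0.021, -0.706, 0.707]
wrist_force: [-3.6, -1.7, 15.9]
opening: 0.256
```

carry_out(
  steps=[
    {"hand":0,"dp":[0,-1,0],"turn":0},
    {"hand":0.35,"dp":[0,-1,0],"turn":0},
    {"hand":0.55,"dp":[0,-1,0],"turn":0},
    {"hand":0.6,"dp":[0,-1,0],"turn":0},
    {"hand":0.6,"dp":[0,-1,0],"turn":0},
    {"hand":0.6,"dp":[0,-30,0],"turn":0},
    {"hand":0.6,"dp":[0,-65,0],"turn":0},
    {"hand":0.6,"dp":[0,-105,0],"turn":0},
    {"hand":0.6,"dp":[0,-150,0],"turn":0},
    {"hand":0.6,"dp":[40,-190,0],"turn":0},
    {"hand":0.6,"dp":[80,-200,40],"turn":0},
    {"hand":0.6,"dp":[110,-200,80],"turn":0},
    {"hand":0.6,"dp":[110,-200,120],"turn":0},
    {"hand":0.6,"dp":[110,-200,120],"turn":0},
    {"hand":0.6,"dp":[110,-200,120],"turn":0},
    {"hand":0.6,"dp":[110,-200,120],"turn":0},
  ],
)

```text
time: 51.6
position: [0.4117, 0.0408, 0.279]
tool_rot: [0.014, -0.021, -0.707, 0.707]
wrist_force: [-0.2, 0.2, 0.4]
opening: 0.596
```

```bash
python3 fit.py wrist,scene cover_a,housing_a; python3 -c "
from h import *
save('wrist','w29.png');save('scene','s29.png');save('top','t29.png');from sh import run;run(z0=.004,p0=(.5276,.154,0))"; python3 wr.py scene
```

```text
wrist cover_a 0.92 pose [ 0.4534  0.1526 -0.054 ] iou 0.954 box [146. 116. 202. 161.]
wrist cover_a 0.83 pose [ 0.4577  0.2559 -0.0499] iou 0.929 box [ 74. 122. 130. 163.]
wrist housing_a 0.86 pose [ 0.6112  0.2448 -0.0609] iou 0.958 box [ 47.   3. 122.  47.]
wrist housing_a 0.7 pose [ 0.6061  0.1504 -0.0726] iou 0.98 box [126.   0. 192.  45.]
scene cover_a 0.71 pose [0.4408 0.1516 0.6218] iou 0.707 box [259. 178. 285. 193.]
scene cover_a 0.71 pose [0.4541 0.2536 0.1417] iou 0.763 box [291. 168. 316. 188.]
scene housing_a 0.82 pose [0.6005 0.1502 0.0999] iou 0.843 box [278. 207. 311. 229.]
scene housing_a 0.59 pose [ 0.6016  0.2431 -0.0282] iou 0.795 box [310. 202. 340. 226.]
scene housing_a 0.39 pose [ 0.6168 -0.2606 -0.1016] iou 0.177 box [126. 176. 204. 282.]
wrist 0.59 [0.5291 0.1539] 0.947 [116.  57. 177. 102.]
scene 0.84 [0.5309 0.1522] 0.882 [277. 172. 294. 210.]
top 0.66 [0.5281 0.1551] 0.908 [215. 201. 229. 213.]
joint [0.529  0.1539] 0.899
scene 0.69 n 325 world 2.486 angle 0.004 rmax 0.188
```

View pics/w29.png

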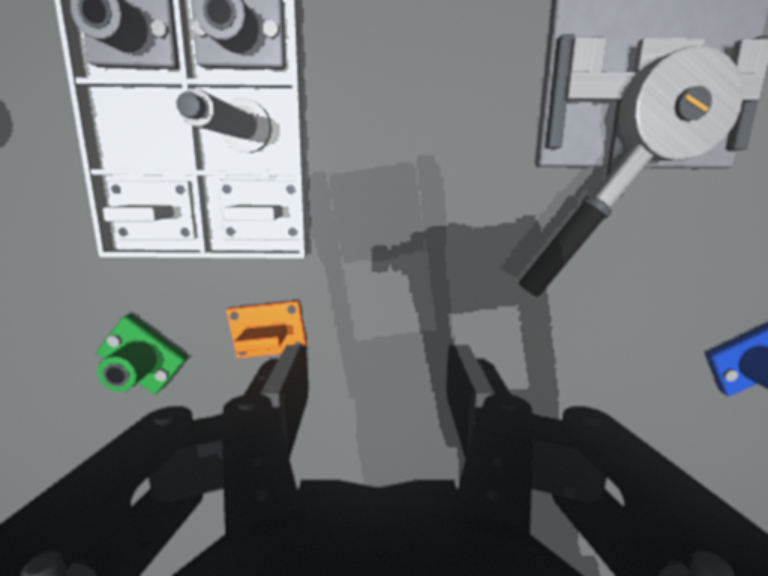

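View pics/s29.png

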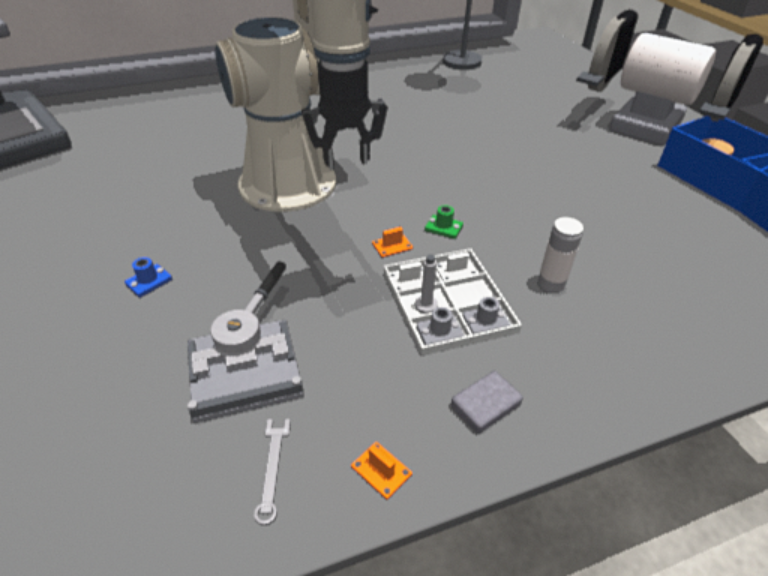

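View pics/t29.png

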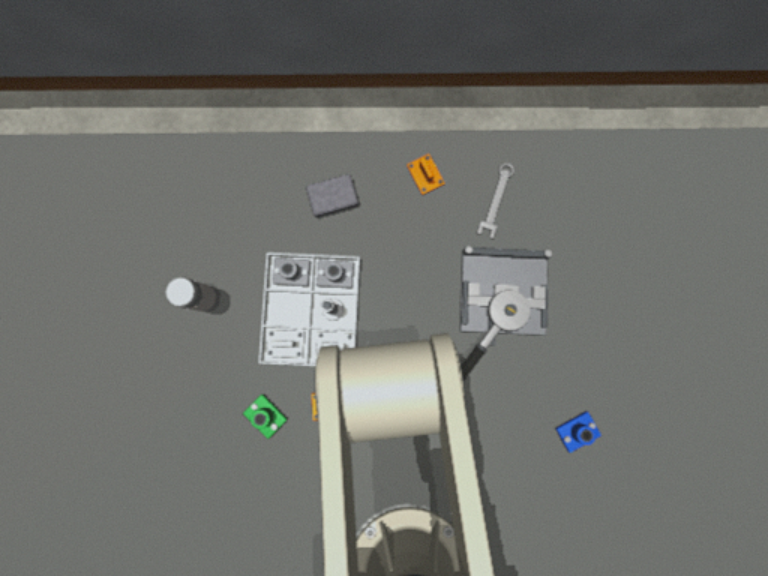

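```bash
python3 -c "
from h import *
print(workorder.finish_job())"
```

```text
the job is handed in; nothing more can be done
None
```

The tray is kitted and the job is handed in at about 53 s of the 210 s allowed. `finish_job` gave no verdict.

**Placed first:** both aluminium covers lie in the row nearest the robot, and both grey housings are in the far row.

**Clamp:** I worked the wrench through four driving strokes, the last one cut short. The nut mark turned about 215°, which puts the jaw at about 0.030 m plus its unknown starting offset, past the 0.027 m needed. The wrench ended against its tray-side stop; the pictures gave an angle of about 0.004 rad.

**Shaft:** only one shaft was there. It lifted out freely and went in last, standing in the middle-row bay nearest the clamp.

**Last checks:**
- The pictures show all five parts in their bays and the shaft upright, with the gripper touching nothing.
- The look-alikes, oil can, spanner and pad look undisturbed.
- No part appeared to have been knocked, and no grip slip was noticed.
- The scene camera fitted the parts in the tray poorly, partly because its model ignores the tray floor. It put one cover's rotation at 0.62 rad. The wrist camera's fit and the picture both show that cover square and flat in its bay, so I went by those.

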